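# Charge the desiccant tray and build a dry-storage stack on the inclined rack

### The job

Build a dry-storage stack: pull the desiccant hopper's slide gate fully open so that all its canisters drop into the catch pan, then push the gate fully shut again, ready for refilling. Put three canisters, no more and no fewer, into the well of the desiccant tray, set the tray upright on the seat of the inclined rack and stack every specimen box, right way up, squarely on top of it, the tray and each box in the middle of the seat and leaning snugly back against the backstop. Leave the timer, the tape roll and the reagent bottle alone.

Things in the scene. Friction and masses are not known exactly. Their poses are not given: they have to be found in the camera images.
- gate (a joint): slide gate under the hopper's throat, m: 0 = fully shut, 0.115 = fully open; pulled out along the hopper's +y; stays where it is left, friction about 2 N
- gate_knob (a point): top centre of the gate's upright black round knob, 16 mm in diameter, 26 mm tall, axis vertical, 34 mm above the gate plate; it moves with the gate. Grip it about 10 mm below this point, from above, fingers closing along the hopper's x. When shut, the clear throat is 49 mm to its -y side (hopper's axes), the flared mouth, 40 mm higher, 33 mm
- hopper: desiccant hopper, fixed: clear throat of four lanes side by side, 95 mm wide (y), its lower end (the gate) 125 mm, its flared mouth 200 mm above the bench; its front wall is 11 mm before (-x of) the origin. Below, a steel chute falls toward the hopper's -x into a low catch pan. Origin on the bench
- pan (a point): centre of the catch pan's floor, 3 mm above the bench: a flat steel pan about 145 mm (hopper's x) x 124 mm (y) with a low lip round it, 5 mm above that floor; the chute's foot is at its +x end, 73 mm from this point
- rack: inclined stacking rack of aluminium sheet, fixed, 205 mm x 100 mm footprint; origin on the bench, z up; its seat falls 15 degrees toward the rack's +x
- rack_seat: the rack's inclined seat plate, x = -126 to 0 mm, y = -50 to 50 mm, surface z = 0; origin at the middle of the inner corner of seat and backstop; x points down the slope into the backstop (face x = 0, 120 mm high), y runs along the corner, z is square to the seat. A tray or box against the backstop has its origin at x = -55 mm; the tray belongs at z = 0, the boxes at z = 38, 70, 102 mm
- tray: open grey desiccant tray, outside 110 (x) x 56 (y) x 38 mm high, walls and floor 3 mm, about 120 g; origin at the centre of its underside, z up. Fixed cassettes, 30 mm high, fill both ends (one has a small dial); between them is the well for the canisters. Grip it across its long walls, 56 mm apart, from above
- well (a point): in the middle of the tray's open well, 13 mm above the tray's underside; the well is 54 mm (tray's x) x 50 mm (y), its floor 3 mm above the underside
- box_a: closed white specimen box with a grey lid, 110 (x) x 56 (y) x 32 mm high, about 130 g; origin at the centre of its underside, z up; it lies flat at the start. Grip it across its long sides, 56 mm apart, from above. It may be absent (None)
- box_b: closed white specimen box with a grey lid, 110 (x) x 56 (y) x 32 mm high, about 130 g; origin at the centre of its underside, z up; it lies flat at the start. Grip it across its long sides, 56 mm apart, from above. It may be absent (None)
- box_c: closed white specimen box with a grey lid, 110 (x) x 56 (y) x 32 mm high, about 130 g; origin at the centre of its underside, z up; it lies flat at the start. Grip it across its long sides, 56 mm apart, from above. It may be absent (None)
- canister_0: white octagonal plastic desiccant canister, 16 mm over the flats, 20 mm tall, 12 g, origin at its centre, z along its length; starts standing in a lane of the hopper's throat; after the drop it may stand or lie in the catch pan
- canister_1: white octagonal plastic desiccant canister, 16 mm over the flats, 20 mm tall, 12 g, origin at its centre, z along its length; starts standing in a lane of the hopper's throat; after the drop it may stand or lie in the catch pan
- canister_2: white octagonal plastic desiccant canister, 16 mm over the flats, 20 mm tall, 12 g, origin at its centre, z along its length; starts standing in a lane of the hopper's throat; after the drop it may stand or lie in the catch pan
- canister_3: white octagonal plastic desiccant canister, 16 mm over the flats, 20 mm tall, 12 g, origin at its centre, z along its length; starts standing in a lane of the hopper's throat; after the drop it may stand or lie in the catch pan
- canister_4: white octagonal plastic desiccant canister, 16 mm over the flats, 20 mm tall, 12 g, origin at its centre, z along its length; starts standing in a lane of the hopper's throat; after the drop it may stand or lie in the catch pan
- timer: bench timer, bystander, white, 62 x 66 x 19 mm, origin under its centre
- tape_roll: roll of tape, bystander, 104 mm in diameter, 25 mm high, origin under its centre
- dye_bottle: small red-capped reagent bottle standing beside the hopper, bystander, 48 mm in diameter, 90 mm high, origin under its centre

How it is judged:
On the way, in this order (a step that is already met when the one before it is completed fails the run):
1. the gate has been pulled open and every canister has dropped out of the hopper (value of joint gate above 0.09 m and height (world z) of each of canister_0, canister_1, canister_2, canister_3, canister_4 below 0.06 m), for 0.2 s.
2. the gate has been pushed fully shut again (value of joint gate below 0.003 m), for 0.2 s.
At the end, for the whole second after the job is handed in: Gate shut (3 mm). Exactly three canisters in the tray's well. The tray on the rack's seat, all boxes present stacked on it: each flat (0.06 rad), upright, square to the backstop (0.1 rad), within 5 mm of it and 15 mm of the seat's middle line, at rest (value of joint gate below 0.003 m and ((distance between each of canister_0, canister_1, canister_2 and well below 0.031 m and distance between each of canister_3, canister_4 and well above 0.031 m) or (distance between each of canister_0, canister_1, canister_3 and well below 0.031 m and distance between each of canister_2, canister_4 and well above 0.031 m) or (distance between each of canister_0, canister_1, canister_4 and well below 0.031 m and distance between each of canister_2, canister_3 and well above 0.031 m) or (distance between each of canister_0, canister_2, canister_3 and well below 0.031 m and distance between each of canister_1, canister_4 and well above 0.031 m) or (distance between each of canister_0, canister_2, canister_4 and well below 0.031 m and distance between each of canister_1, canister_3 and well above 0.031 m) or (distance between each of canister_0, canister_3, canister_4 and well below 0.031 m and distance between each of canister_1, canister_2 and well above 0.031 m) or (distance between each of canister_0, canister_4 and well above 0.031 m and distance between each of canister_1, canister_2, canister_3 and well below 0.031 m) or (distance between each of canister_0, canister_3 and well above 0.031 m and distance between each of canister_1, canister_2, canister_4 and well below 0.031 m) or (distance between each of canister_0, canister_2 and well above 0.031 m and distance between each of canister_1, canister_3, canister_4 and well below 0.031 m) or (distance between each of canister_0, canister_1 and well above 0.031 m and distance between each of canister_2, canister_3, canister_4 and well below 0.031 m)) and x of tray in the frame of rack_seat between -0.06 and -0.05 m and y of tray in the frame of rack_seat between -0.015 and 0.015 m and z of tray in the frame of rack_seat between -0.004 and 0.004 m and angle between the z axis of each of tray, box_a, box_b, box_c and the z axis of rack_seat, either way round below 0.06 rad and angle between the x axis of each of tray, box_a, box_b, box_c and the x axis of rack_seat, either way round below 0.1 rad and angle between each of tray, box_a, box_b, box_c's own z axis and vertical below 0.5 rad and linear speed of each of tray, box_a, box_b, box_c below 0.02 m/s and x of box_a in the frame of rack_seat between -0.06 and -0.05 m and y of box_a in the frame of rack_seat between -0.015 and 0.015 m and z of box_a in the frame of rack_seat between 0.034 and 0.108 m and x of box_b in the frame of rack_seat between -0.06 and -0.05 m and y of box_b in the frame of rack_seat between -0.015 and 0.015 m and z of box_b in the frame of rack_seat between 0.034 and 0.108 m and x of box_c in the frame of rack_seat between -0.06 and -0.05 m and y of box_c in the frame of rack_seat between -0.015 and 0.015 m and z of box_c in the frame of rack_seat between 0.034 and 0.108 m); the robot touches nothing.
It fails at once if the timer, tape roll or reagent bottle is pushed more than 3 cm from its place (distance of any of timer, tape_roll, dye_bottle from where it was at the start of the episode above 0.03 m).
Of box_a, box_b, box_c only 2 to 3 are there at a start; the rules pass over those that are not, and their reading is None.
At some moment in a run one of tray, box_a, box_b, box_c may be knocked a few centimetres aside while the robot is not near it.
Once in a run the grip may slacken for a moment while it holds something.
It also fails if it takes over 210 s, if anything falls off the work surface, if the arm or the gripper's body presses on something with over 40 N, if the wrist force passes 120 N, or if a joint passes its speed limit or range.

### The arm

A 6-joint arm with a two-finger parallel gripper is mounted at the origin on a cart in front of the work surface, level with it; the furniture and walls round the work are solid. World frame = base frame: x ahead of the robot, y to its left, z up, the work surface at z = 0. Lengths are in m, angles in rad, forces in N, time in s.
With the tool pointing down it reaches from about 0.325 to 0.85 m from the base axis. Payload 15.5 kg.
Tool frame: the origin (TCP) lies on the centre line of the jaws, within the pads' length; the fingertips stand 11 mm ahead of it and the grasp point (between the pads) lies 8 mm behind it; z points along the fingers, y is the line along which they close (so a half turn about z gives the same grasp; the last joint's range is limited). The gripper opens to 91 mm and grips with 3 to 60 N. Pads are 32 mm wide; open, the fingers measure 118 mm over their backs; the gripper's body (76 mm by 178 mm) begins 60 mm behind the grasp point.
Start: joints at [-1.395, 0.494, 1.345, -0, 1.302, -0.096], TCP at [0.168, -0.602, 0.225] pointing down, gripper open.
Joint ranges: [-2.91, 2.91], [-0.82, 2.16], [0.22, 2.67], [-1.22, 4.37], [0.12, 2.79], [-3.08, 3.08]. Speed limits (rad/s): [1.89, 1.89, 2.57, 3.01, 3.01, 3.01].

### API

Orientations are given as a rotation vector (axis times angle).
In Python, from rig import r gives the robot as it stands.
- The arm moves only by the shell command python3 -m handwheel 'ROWS' [FORCE]. ROWS is JSON, a list of rows, each an object with "delta_rot": the turn, a rotation vector about the tool's x, y, z in rad, a list of three; "translation": the shift along the tool's x, y, z in cm, a list of three; "hand": the finger opening in cm, from 0 to 9.12. In form: [{"delta_rot": [rx, ry, rz], "translation": [x, y, z], "hand": hand}, ...]. A call has 1 to 10 rows; each row is the pose to reach, as a shift and turn from the pose commanded when the call began, along the tool's axes at that moment; what a row does not reach only later rows make up. A row lasts 1/12 s, in which the tool goes at most 41.7 mm and 7.16 degrees, less where a joint would pass 70% of its speed; a pose out of reach is approached as far as the arm can. A call with a gripper value outside its range is refused whole. The fingers move at their own pace and stop on an object; FORCE is the grip in N (left out, the last holds). Time passes only in rows, so rows that repeat a pose let the fingers close. It gives the time, the measured TCP pose, the force, the opening and the grip force at its end, in the units of the state.
- r.read_state(): the state, without advancing time (a new reading comes with each control period).
- r.camera(name): name is "side" or "top" or "wrist"; returns a dict with "pixels" (384x512x3 uint8, red, green, blue), "z_map" (384x512 float32, m along the optical axis (not along the pixel's ray), 0 where there is no reading), "fx", "fy", "cx", "cy" (pixels), "extrinsics" (4x4, takes a point from camera to world coordinates). Camera axes: x right, y down, z forward; pixel columns grow to the right and rows downward; lengths in m; the calibration is good to about 2 mm. A picture is of the moment at which its call begins.
- r.finish_job(): hands the job in; it is judged then, once.
The state is a dict: "time": time; "joint_pos": joint angles; "joint_velocities": joint speeds; "effort": joint torques, N m; "eef_pos": TCP position; "orientation": TCP orientation; "force": force on the tool from outside, world axes, zero at the start; "torque": the same for the moment, N m; "opening": finger opening in m; "grip_force": force on a finger pad.
Only numpy, scipy, OpenCV 4.12 (cv2) and the standard library are available. Lean on these libraries where they do the work, as an engineer would, in place of code of your own. Each camera call takes 0.05 s, during which the arm holds its last target. There are 200 camera calls.

## Working session

There is one attempt and no reset: what is moved stays moved. The work goes in short steps, Python scripts to look and compute and a shell command to move; the robot and the scene stay as the last step left them, time stands still between calls to the robot, and variables do not carry over. Pictures are saved under pics/ and viewed, at most 14 in all, crops included, and the job is handed in when it is done.

```bash
ls; mkdir -p pics; cat > h.py <<'E'
import numpy as np, cv2
from rig import r
from scipy.spatial.transform import Rotation as R
def snap(n,f=None):
    c=r.camera(n)
    if f: cv2.imwrite('pics/'+f,c['pixels'][:,:,::-1])
    return c
def cloud(c):
    z=c['z_map'];v,u=np.indices(z.shape)
    P=np.stack([(u-c['cx'])/c['fx']*z,(v-c['cy'])/c['fy']*z,z],-1)
    E=np.array(c['extrinsics']);W=P@E[:3,:3].T+E[:3,3];W[z<=0]=np.nan
    return W
def st():
    s=r.read_state();return s,np.array(s['eef_pos']),R.from_rotvec(s['orientation'])
def to(p):
    "shift in tool axes cm from current pose to world point"
    s,e,o=st();return np.round(o.inv().apply(np.array(p)-e)*100,2)
E
python3 - <<'E'
from h import *
import pickle
d={}
for n in ['top','side']:
    c=snap(n,n+'0.png');d[n]=c
    print(n,c['fx'],np.round(c['extrinsics'],3).tolist())
pickle.dump(d,open('d0.pkl','wb'))
s,e,o=st();print(s,o.as_matrix().round(3))
E
```

```text
pics
top 397.25663839729305 [[0.021, -0.994, 0.11, 0.438], [-1.0, -0.022, -0.009, -0.002], [0.012, -0.109, -0.994, 1.199], [0.0, 0.0, 0.0, 1.0]]
side 415.1020928426772 [[-0.775, -0.547, 0.318, 0.209], [-0.632, 0.679, -0.374, 0.434], [-0.012, -0.49, -0.871, 1.106], [0.0, 0.0, 0.0, 1.0]]
{'time': 0.1, 'joint_pos': array([-1.39448908e+00,  4.94138802e-01,  1.34607922e+00,  9.57956863e-06,
        1.30249419e+00, -9.54841327e-02]), 'joint_velocities': array([ 0.00012023, -0.00176833, -0.00171804,  0.00090485, -0.00048706,
       -0.0022622 ]), 'effort': array([ 4.06158651e-03, -8.80237770e+01, -3.82544804e+01,  7.06829899e-02,
        4.82202123e-02, -1.69936624e-05]), 'eef_pos': array([ 0.16774258, -0.60172142,  0.22438344]), 'orientation': array([-3.11152021e+00, -4.25460490e-01,  5.65330062e-05]), 'force': array([ 0.47029058, -0.30989409,  0.39463308]), 'torque': array([ 0.02623194, -0.02131903, -0.0150293 ]), 'grip_force': 0.0, 'opening': 0.0913787193411966} [[ 0.963  0.268 -0.   ]
 [ 0.268 -0.963  0.001]
 [ 0.    -0.001 -1.   ]]
```

View pics/top0.png

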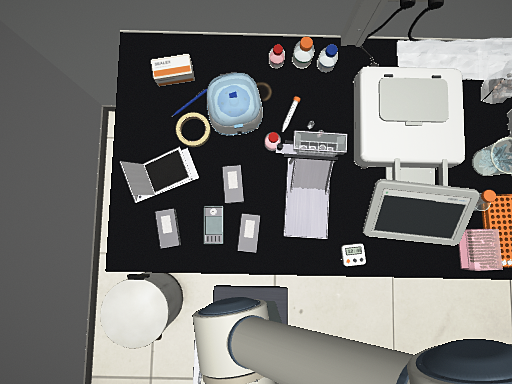

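View pics/side0.png

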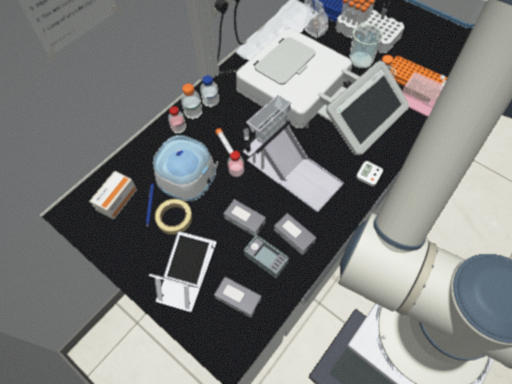

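Top view: hopper (320,142) with pan (306,213), knob beside it about (283,148), red-cap bottle (272,141), rack (165,175) with its backstop on the left, tray (213,224), and boxes (233,184), (167,228), (249,232). All three boxes are present.

```bash
cat > m0.py <<'E'
from h import *
import pickle
d=pickle.load(open('d0.pkl','rb'));c=d['top'];W=cloud(c)
H=W[:,:,2]
def rect(name,box,lo,hi):
    u0,v0,u1,v1=box;m=np.zeros(H.shape,bool);m[v0:v1,u0:u1]=True
    m&=(H>lo)&(H<hi);P=W[m];(cx,cy),(w,h),a=cv2.minAreaRect(P[:,:2].astype(np.float32))
    print(name,m.sum(),np.round([cx,cy,w,h,a],3),'z',np.round(np.percentile(P[:,2],[5,50,95]),3));return P
rect('boxU',(218,160,246,208),.02,.05)
rect('boxL',(150,203,186,255),.02,.05)
rect('boxR',(233,208,264,258),.02,.05)
rect('tray',(198,200,228,250),.015,.06)
rect('timer',(335,240,372,270),.01,.05)
rect('hopper',(285,125,352,160),.16,.23)
rect('bottle',(258,128,284,156),.06,.12)
rect('tape',(172,110,212,150),.012,.05)
rect('rackhigh',(115,140,205,205),.1,.3)
rect('rack',(115,140,205,205),.02,.3)
p=rect('pan',(280,185,334,240),-.02,.02)
np.set_printoptions(linewidth=220)
print((H[134:160:2,268:300:2]*1000).round())
print((H[145:205:5,118:204:5]*1000).round())
t=c['pixels'][:,:,::-1]
a=cv2.resize(t[120:165,260:360],None,fx=8,fy=8,interpolation=2)[:360,:800]
b=cv2.resize(t[140:260,110:270],None,fx=4,fy=4,interpolation=2)
s=d['side']['pixels'][80:190,220:330,::-1]
cv2.imwrite('pics/a.png',a)
e=np.zeros((480,760,3),np.uint8)
b=cv2.resize(t[140:210,110:210],(380,266));e[:266,:380]=b
b2=cv2.resize(d['side']['pixels'][215:320,140:240,::-1],(380,399));e[:399,380:]=b2
cv2.imwrite('pics/b.png',e)
E
python3 m0.py
```

```text
boxU 711 [0.567 0.063 0.126 0.074 1.014] z [0.028 0.032 0.036]
boxL 748 [ 0.439  0.246  0.111  0.058 10.965] z [0.028 0.032 0.035]
boxR 723 [4.3100e-01 7.0000e-03 5.6000e-02 1.1100e-01 8.4952e+01] z [0.028 0.032 0.036]
tray 460 [0.462 0.105 0.126 0.067 0.626] z [0.017 0.031 0.04 ]
timer 464 [ 0.373 -0.304  0.062  0.066  6.394] z [0.013 0.017 0.021]
hopper 993 [ 6.6900e-01 -1.7200e-01  1.3600e-01  5.0000e-02  8.7605e+01] z [0.165 0.188 0.202]
bottle 149 [ 0.704 -0.056  0.042  0.038  1.139] z [0.061 0.085 0.092]
tape 484 [0.731 0.18  0.119 0.108 0.999] z [0.016 0.023 0.03 ]
rackhigh 236 [5.7400e-01 3.3700e-01 9.9000e-02 1.2000e-02 2.3353e+01] z [0.103 0.119 0.131]
rack 1983 [ 0.622  0.249  0.122  0.251 23.358] z [0.022 0.04  0.121]
pan 2928 [ 0.497 -0.166  0.164  0.163  1.068] z [-0.002  0.003  0.009]
[[ 61.  90.  92.  90.  88.  61.   1.   2.  -1.  -1.   0.  -2.   2. 198. 195. 192.]
 [ 68.  90.  89.  89.  89.  90.   2.   1.   1.   4.  -2.   1.   1. 200. 196. 185.]
 [ 76.  89.  93.  91.  91.  61.  57.   1.  -1.  -0.  -2.   1.   1. 202. 190. 183.]
 [ 64.  87.  92.  87.  87.  61.  55.  -2
[... 1207 characters left out ...]
6.  29.  36.  38.  46.  48.   3.   6.  -3.  -2.]
 [ -0. 131. 112.  82.  57.  30.  18.  25.  26.  30.  32.  36.  43.  46.  48.   4.   1.  -5.]
 [ -5.   1. 120.  93.  71.  38.  14.  22.  24.  27.  32.  38.  39.  42.  48.   6.  -4.  -3.]
 [ -4.  -1. 130. 105.  77.  49.  22.  22.  23.  30.  33.  35.  35.  42.   4.  -1.  -3.  -1.]
 [  0.   1.  -3. 111.  87.  57.  33.  19.  23.  26.  29.  32.   2.  -0.  -2.  -2.  -3.  -1.]
 [ -1.  -2.   5. 123.  97.  69.  44.  15.  23.  24.  -1.   4.   1.  -2.   2.   2.  -1.  -3.]
 [  4.   0.  -2.   2.   1.  -1.   1.   0.  -1.  -3.  -1.   1.   1.  -2.   0.   1.  -5.   0.]
 [  1.  -2.   1.  -2.  -1.   2.  -2.  -4.  -0.   3.  -2.   0.   6.  -6.  -0.  -1.  -1.   2.]]
```

View pics/a.png

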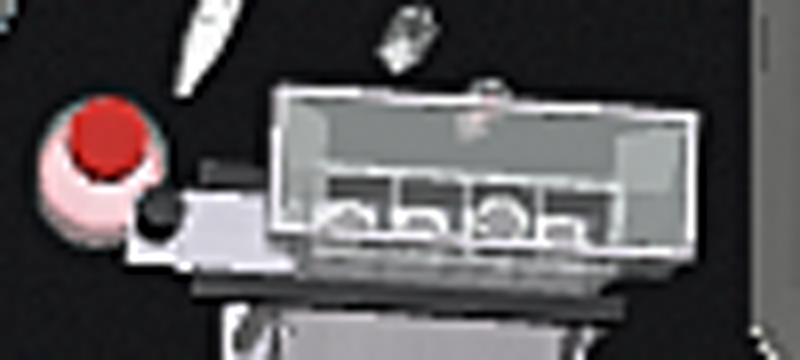

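View pics/b.png

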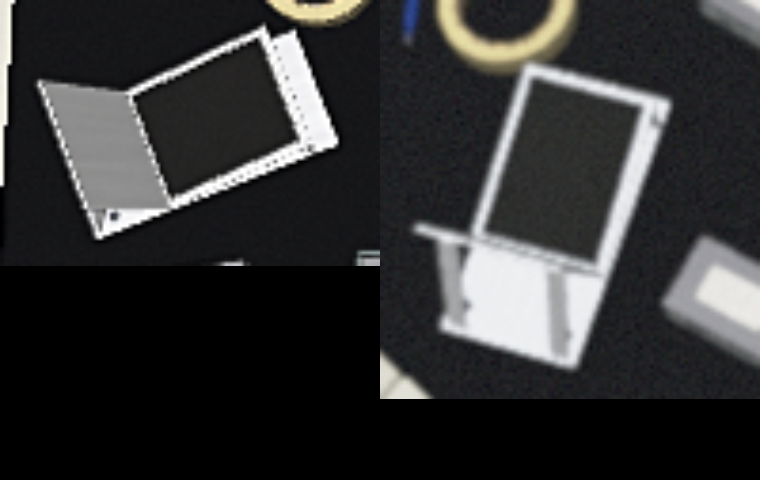

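Crop a: knob at crop (160,212), i.e. pixel (280,146.5), with the bottle just beyond it; five canisters sit in the lanes. Crop b: rack with dark seat and grey backstop, both clear. Next, refined measurements.

```bash
cat > m1.py <<'E'
from h import *
import pickle
d=pickle.load(open('d0.pkl','rb'));c=d['top'];W=cloud(c);H=W[:,:,2]
# knob
P=W[138:155,272:288].reshape(-1,3);P=P[(P[:,2]>.145)&(P[:,2]<.17)];print('knob',len(P),np.median(P,0).round(4),P[:,0].min(),P[:,0].max(),P[:,1].min(),P[:,1].max())
g=c['pixels'].max(2)
# hopper yaw from rim
P=W[125:160,286:352].reshape(-1,3);P=P[P[:,2]>.192]
(x,y),(w,h),a=cv2.minAreaRect(P[:,:2].astype(np.float32));print('rim',x,y,w,h,a)
# rack
def fit(P):
    for i in range(4):
        m=P.mean(0);n=np.linalg.svd(P-m)[2][2];n*=np.sign(n[2]) ;P=P[abs((P-m)@n)<.005]
    return m,n,P
B=W[140:205,115:205].reshape(-1,3)
xa=np.array([-.397,.918,0]);t=B@xa
s=np.median(B[(B[:,2]>.027)&(B[:,2]<.04)],0)
S=B[(B[:,2]>.024)&(B[:,2]<.043)];S=S[(S@xa)<.03+s@xa+.02]
ms,ns,S=fit(S)
K=B[(B[:,2]>.055)];mk,nk,K=fit(K)
print('seat n',ns.round(3),'tilt',np.degrees(np.arccos(ns[2])),'back n',nk.round(3),'dot',ns@nk,len(S),len(K))
yd=np.cross(ns,nk);yd/=np.linalg.norm(yd)
A=np.array([ns,nk,yd]);mid=(K@yd);mid=(np.percentile(mid,1)+np.percentile(mid,99))/2
ms2=(S@yd);print('ext',np.ptp(K@yd),np.ptp(ms2),mid,(ms2.max()+ms2.min())/2)
O=np.linalg.solve(A,[ns@ms,nk@mk,mid]);print('origin',O.round(4))
X=np.cross(yd,ns);X*=np.sign(X@xa);Y=np.cross(ns,X);print('X',X.round(4),'yaw',np.degrees(np.arctan2(X[1],X[0])))
np.savez('rack.npz',O=O,X=X,Y=Y,Z=ns)
E
python3 m1.py
```

```text
knob 34 [ 0.6627 -0.0719  0.1576] 0.6569931680269251 0.6709543644380669 -0.07767077863885256 -0.06410389160781627
rim 0.6690287590026855 -0.17159338295459747 0.13627989590168 0.05018360912799835 87.81958770751953
seat n [-0.068  0.188  0.98 ] tilt 11.536807016516926 back n [ 0.378 -0.887  0.264] dot 0.065552854555205 606 510
ext 0.09920568420680065 0.10073283259679477 0.6585757135970283 0.6588351756897206
origin [0.5835 0.3116 0.0198]
X [-0.3837  0.9016 -0.1997] yaw 113.0521158613841
```

```bash
cat >> h.py <<'E'
def down(yaw):
    "tool pointing down, y axis at yaw deg"
    a=np.radians(yaw);y=np.array([np.cos(a),np.sin(a),0]);z=np.array([0,0,-1.]);return R.from_matrix(np.c_[np.cross(y,z),y,z])
def plan(p,Rt,grasp=True):
    "p = TCP goal; prints trans cm, rotvec"
    s,e,o=st();out=[]
    for f in (0,np.pi):
        q=Rt*R.from_rotvec([0,0,f]);out.append((o.inv()*q).as_rotvec())
    rv=min(out,key=np.linalg.norm)
    print('t',o.inv().apply(np.array(p)-e).__mul__(100).round(2),'rot',rv.round(3),'| alt',max(out,key=np.linalg.norm).round(3),'j6',s['joint_pos'][5].round(2),'eef',e.round(4),'time',round(s['time'],1))
E
cat > m2.py <<'E'
from h import *
import pickle
W=cloud(pickle.load(open('d0.pkl','rb'))['top']);H=W[:,:,2]
print('max around monitor',np.nanmax(H[170:250,360:480]),W[165:250,360:480].reshape(-1,3)[np.nanargmax(H[165:250,360:480])])
a=np.radians(113.15);b=np.radians(15)
X=np.array([np.cos(a)*np.cos(b),np.sin(a)*np.cos(b),-np.sin(b)]);Z=np.array([np.cos(a)*np.sin(b),np.sin(a)*np.sin(b),np.cos(b)]);Y=np.cross(Z,X)
B=W[140:205,115:205].reshape(-1,3);B=B[B[:,2]>.012]
O=np.array([.5835,.3116,.02])
for i in range(3):
    q=(B-O)@np.c_[X,Y,Z]
    s=q[(q[:,0]>-.115)&(q[:,0]<-.015)&(abs(q[:,1])<.045)&(abs(q[:,2])<.015)]
    k=q[(q[:,2]>.02)&(q[:,2]<.11)&(abs(q[:,0])<.015)]
    yy=q[(abs(q[:,2])<.01)&(q[:,0]>-.12)&(q[:,0]<-.01)|(abs(q[:,0])<.008)&(q[:,2]>.02)][:,1]
    dx,dz,dy=np.median(k[:,0]),np.median(s[:,2]),(np.percentile(yy,.5)+np.percentile(yy,99.5))/2
    print(dx,dy,dz,len(s),len(k),'slope resid',np.polyfit(s[:,0],s[:,2],1),np.polyfit(k[:,1],k[:,0],1))
    O=O+X*dx+Y*dy+Z*dz
print(O);np.savez('rack.npz',O=O,X=X,Y=Y,Z=Z)
plan([.6627,-.0719,.24],down(-2.2))
E
python3 m2.py
```

```text
max around monitor 0.13790314509710289 [ 0.55815136 -0.58056636  0.13790315]
0.0003481346077865668 -0.00048130401790090135 -0.0040394165147700995 947 534 slope resid [-0.00376565 -0.00429741] [0.00294509 0.00032445]
-1.4881344781510737e-05 2.251727318408614e-06 7.736365094753903e-06 946 530 slope resid [-0.00402872 -0.00026057] [ 3.12124911e-03 -4.78397159e-05]
-1.3852270940278421e-17 -3.469446951953614e-18 -3.3119795791423493e-06 945 530 slope resid [-0.00421799 -0.00028376] [ 3.12124911e-03 -3.29513429e-05]
[0.5842245  0.31112407 0.01601624]
t [ 61.9  -37.75  -1.51] rot [-1.000e-03 -1.000e-03 -1.261e+00] | alt [-1.000e-03  1.000e-03  1.881e+00] j6 -0.1 eef [ 0.1677 -0.6017  0.2244] time 0.1
```

```bash
python3 -m handwheel '[{"delta_rot":[0,0,0],"translation":[0,0,-8],"hand":4},{"delta_rot":[0,0,0],"translation":[0,0,-12],"hand":4},{"delta_rot":[0,0,0],"translation":[0,0,-12],"hand":4}]' 30 && python3 -c "
from h import *
plan([.6627,-.0719,.24],down(-2.2))"
```

```text
time: 0.35
eef_pos: [0.1677, -0.6017, 0.3467]
orientation: [-3.112, -0.426, -0.0]
force: [-0.6, -0.7, 0.2]
opening: 0.0742
grip_force: 0.0
t [ 61.9  -37.74  10.7 ] rot [-0.    -0.    -1.261] | alt [-1.000e-03  1.000e-03  1.881e+00] j6 -0.1 eef [ 0.1677 -0.6017  0.3467] time 0.3
```

```bash
R='{"delta_rot":[0,0,-1.26],"translation":[61.9,-37.74,0],"hand":4}'; python3 -m handwheel '[{"delta_rot":[0,0,-1.26],"translation":[61.9,-37.74,0],"hand":4},{"delta_rot":[0,0,-1.26],"translation":[61.9,-37.74,0],"hand":4},{"delta_rot":[0,0,-1.26],"translation":[61.9,-37.74,0],"hand":4},{"delta_rot":[0,0,-1.26],"translation":[61.9,-37.74,0],"hand":4},{"delta_rot":[0,0,-1.26],"translation":[61.9,-37.74,0],"hand":4},{"delta_rot":[0,0,-1.26],"translation":[61.9,-37.74,0],"hand":4},{"delta_rot":[0,0,-1.26],"translation":[61.9,-37.74,0],"hand":4},{"delta_rot":[0,0,-1.26],"translation":[61.9,-37.74,0],"hand":4},{"delta_rot":[0,0,-1.26],"translation":[61.9,-37.74,0],"hand":4},{"delta_rot":[0,0,-1.26],"translation":[61.9,-37.74,0],"hand":4}]' && python3 -c "
from h import *
plan([.6627,-.0719,.24],down(-2.2))"
```

```text
time: 1.18
eef_pos: [0.4532, -0.2957, 0.3448]
orientation: [-2.268, -2.173, 0.0]
force: [1.2, -1.7, -0.2]
opening: 0.04
grip_force: 0.0
t [23.26 19.98 10.48] rot [-0.    -0.    -0.004] | alt [-0.     0.     3.137] j6 -0.65 eef [ 0.4532 -0.2957  0.3448] time 1.2
```

```bash
python3 -m handwheel '[{"delta_rot":[0,0,0],"translation":[23.3,20,0],"hand":4},{"delta_rot":[0,0,0],"translation":[23.3,20,4],"hand":4},{"delta_rot":[0,0,0],"translation":[23.3,20,6],"hand":4},{"delta_rot":[0,0,0],"translation":[23.3,20,8.5],"hand":4},{"delta_rot":[0,0,0],"translation":[23.3,20,8.5],"hand":4},{"delta_rot":[0,0,0],"translation":[23.3,20,8.5],"hand":4},{"delta_rot":[0,0,0],"translation":[23.3,20,8.5],"hand":4},{"delta_rot":[0,0,0],"translation":[23.3,20,8.5],"hand":4},{"delta_rot":[0,0,0],"translation":[23.3,20,8.5],"hand":4},{"delta_rot":[0,0,0],"translation":[23.3,20,8.5],"hand":4}]' && python3 -c "
from h import *
plan([.6627,-.0719,.141],down(-2.2))
c=snap('wrist','w1.png');E=np.array(c['extrinsics']);print(E.round(3))
p=E[:3,:3].T@(np.array([.6627,-.0719,.159])-E[:3,3]);print(c['fx'],p[:2]/p[2]*c['fx']+[c['cx'],c['cy']])
W=cloud(c);k=W[(W[...,2]>.148)&(W[...,2]<.17)&(abs(W[...,0]-.663)<.02)&(abs(W[...,1]+.072)<.02)]
print(len(k),np.median(k,0),k.min(0),k.max(0))
"
```

```text
time: 2.02
eef_pos: [0.6636, -0.0733, 0.2584]
orientation: [-2.271, -2.168, 0.002]
force: [-0.2, -1.3, -0.2]
opening: 0.0399
grip_force: 0.0
t [ 0.13 -0.06 11.74] rot [-0.002 -0.    -0.008] | alt [-1.000e-03  4.000e-03  3.133e+00] j6 -0.15 eef [ 0.6636 -0.0733  0.2584] time 2.0
[[ 0.999 -0.046 -0.013  0.668]
 [-0.047 -0.969 -0.243 -0.006]
 [-0.001  0.244 -0.97   0.419]
 [ 0.     0.     0.     1.   ]]
278.2127671380982 [251.57409637 194.69256482]
230 [ 0.6672351  -0.07135589  0.15944688] [ 0.6591918  -0.07970969  0.14862191] [ 0.6748161  -0.06472524  0.16120408]
```

View pics/w1.png

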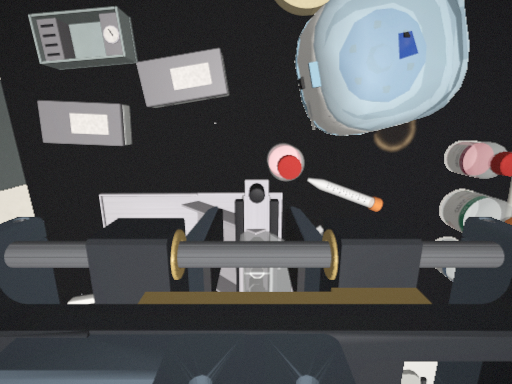

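The wrist view shows the knob at (257,192), which agrees within 4 mm.

```bash
python3 -m handwheel '[{"delta_rot":[0,0,-0.008],"translation":[0.13,0.25,4],"hand":4},{"delta_rot":[0,0,-0.008],"translation":[0.13,0.25,8],"hand":4},{"delta_rot":[0,0,-0.008],"translation":[0.13,0.25,11.6],"hand":4},{"delta_rot":[0,0,-0.008],"translation":[0.13,0.25,11.6],"hand":4},{"delta_rot":[0,0,-0.008],"translation":[0.13,0.25,11.6],"hand":1},{"delta_rot":[0,0,-0.008],"translation":[0.13,0.25,11.6],"hand":1},{"delta_rot":[0,0,-0.008],"translation":[0.13,0.25,11.6],"hand":1},{"delta_rot":[0,0,-0.008],"translation":[0.13,0.25,11.6],"hand":1},{"delta_rot":[0,0,-0.008],"translation":[0.13,0.25,11.6],"hand":1},{"delta_rot":[0,0,-0.008],"translation":[0.13,0.25,11.6],"hand":1}]' 30
```

```text
time: 2.9
eef_pos: [0.6661, -0.0739, 0.1464]
orientation: [2.265, 2.174, 0.001]
force: [-8.2, -1.2, 13.7]
opening: 0.0154
grip_force: 30.0
```

```bash
python3 -m handwheel '[{"delta_rot":[0,0,0],"translation":[0,-0.1,-0.3],"hand":1},{"delta_rot":[0,0,0],"translation":[2,-0.1,-0.3],"hand":1},{"delta_rot":[0,0,0],"translation":[4,-0.1,-0.3],"hand":1},{"delta_rot":[0,0,0],"translation":[6,-0.1,-0.3],"hand":1},{"delta_rot":[0,0,0],"translation":[8,-0.1,-0.3],"hand":1},{"delta_rot":[0,0,0],"translation":[10,-0.1,-0.3],"hand":1},{"delta_rot":[0,0,0],"translation":[11.5,-0.1,-0.3],"hand":1},{"delta_rot":[0,0,0],"translation":[11.7,-0.1,-0.3],"hand":1},{"delta_rot":[0,0,0],"translation":[11.7,-0.1,-0.3],"hand":1},{"delta_rot":[0,0,0],"translation":[11.7,-0.1,-0.3],"hand":1}]'; python3 -c "
from h import *
c=snap('top');print(st()[1])
cv2.imwrite('pics/a2.png',np.vstack([cv2.resize(c['pixels'][115:265,240:360,::-1],None,fx=4,fy=4,interpolation=2)]))"
```

```text
time: 3.73
eef_pos: [0.6708, 0.0435, 0.1477]
orientation: [2.265, 2.175, 0.002]
force: [5.8, -0.3, -11.8]
opening: 0.0148
grip_force: 30.0
[0.6708537  0.04346014 0.14772394]
```

View pics/a2.png

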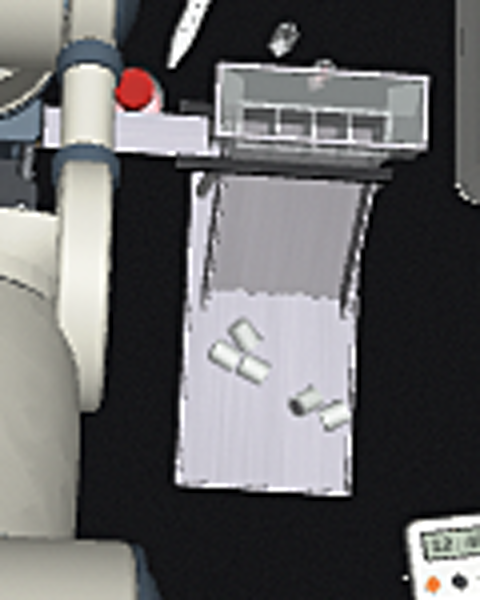

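All five canisters are in the pan and the gate is open. Pushing it shut.

```bash
python3 -m handwheel '[{"delta_rot":[0,0,0],"translation":[0,0,0.15],"hand":1},{"delta_rot":[0,0,0],"translation":[0,0,0.15],"hand":1},{"delta_rot":[0,0,0],"translation":[-2,0,0.15],"hand":1},{"delta_rot":[0,0,0],"translation":[-4,0,0.15],"hand":1},{"delta_rot":[0,0,0],"translation":[-6,0,0.15],"hand":1},{"delta_rot":[0,0,0],"translation":[-8,0,0.15],"hand":1},{"delta_rot":[0,0,0],"translation":[-10,0,0.15],"hand":1},{"delta_rot":[0,0,0],"translation":[-11.5,0,0.15],"hand":1},{"delta_rot":[0,0,0],"translation":[-12,0,0.15],"hand":1},{"delta_rot":[0,0,0],"translation":[-12,0,0.15],"hand":1}]' && python3 -m handwheel '[{"delta_rot":[0,0,0],"translation":[-0.1,0,0],"hand":1},{"delta_rot":[0,0,0],"translation":[-0.1,0,0],"hand":1},{"delta_rot":[0,0,0],"translation":[-0.1,0,0],"hand":1}]'
```

```text
time: 4.62
eef_pos: [0.6659, -0.0749, 0.1471]
orientation: [-2.267, -2.174, -0.008]
force: [2.7, 17.2, 6.9]
opening: 0.0151
grip_force: 30.0
time: 4.87
eef_pos: [0.6659, -0.0749, 0.1471]
orientation: [-2.266, -2.176, -0.007]
force: [1.5, 19.6, 6.7]
opening: 0.0149
grip_force: 30.0
```

```bash
python3 -m handwheel '[{"delta_rot":[0,0,0],"translation":[0,0,0],"hand":3.5},{"delta_rot":[0,0,0],"translation":[0,0,0],"hand":3.5},{"delta_rot":[0,0,0],"translation":[0,0,0],"hand":3.5},{"delta_rot":[0,0,0],"translation":[0,0,-4],"hand":4},{"delta_rot":[0,0,0],"translation":[0,0,-8],"hand":4},{"delta_rot":[0,0,0],"translation":[0,0,-12],"hand":4},{"delta_rot":[0,0,0],"translation":[0,0,-12],"hand":4}]' && python3 -c "
from h import *
c=snap('top');W=cloud(c)
k=W[(W[...,2]>.148)&(W[...,2]<.17)&(abs(W[...,0]-.663)<.02)&(abs(W[...,1]+.072)<.14)]
print(len(k),np.median(k,0))
plan([.50,-.27,.22],down(-2.2))"
```

```text
time: 5.45
eef_pos: [0.6678, -0.0784, 0.2743]
orientation: [2.26, 2.168, 0.01]
force: [1.0, -0.0, 0.6]
opening: 0.0398
grip_force: 0.0
82 [ 0.66759443 -0.16747346  0.16014829]
t [-19.85 -15.91   4.96] rot [ 0.008  0.002 -0.003] | alt [ 2.000e-03 -1.300e-02  3.139e+00] j6 -0.16 eef [ 0.6668 -0.0782  0.2705] time 5.5
```

```bash
python3 -m handwheel '[{"delta_rot":[0.008,0,0],"translation":[-19.85,-15.9,0],"hand":4},{"delta_rot":[0.008,0,0],"translation":[-19.85,-15.9,0],"hand":4},{"delta_rot":[0.008,0,0],"translation":[-19.85,-15.9,0],"hand":4},{"delta_rot":[0.008,0,0],"translation":[-19.85,-15.9,0],"hand":4},{"delta_rot":[0.008,0,0],"translation":[-19.85,-15.9,0],"hand":4},{"delta_rot":[0.008,0,0],"translation":[-19.85,-15.9,3],"hand":4},{"delta_rot":[0.008,0,0],"translation":[-19.85,-15.9,5],"hand":4},{"delta_rot":[0.008,0,0],"translation":[-19.85,-15.9,5],"hand":4},{"delta_rot":[0.008,0,0],"translation":[-19.85,-15.9,5],"hand":4}]' && cat > m3.py <<'E'
from h import *
import sys
c=snap('wrist');W=cloud(c);im=c['pixels'];H=W[...,2]
m=((H>.009)&(H<.03)&(W[...,0]>.40)&(W[...,0]<.60)&(W[...,1]>-.245)&(W[...,1]<-.09)).astype(np.uint8)
n,l,s,ce=cv2.connectedComponentsWithStats(m)
for i in range(1,n):
    if s[i,4]<20: continue
    P=W[l==i];(x,y),(w,h),a=cv2.minAreaRect(P[:,:2].astype(np.float32))
    print(i,s[i,4],'px',ce[i].round(),'med',np.median(P,0).round(4),'rect',np.round([x,y,w*1000,h*1000,a],3),'zmax',np.percentile(P[:,2],95).round(4))
t=cv2.resize(im[:230,60:460,::-1],None,fx=2,fy=2,interpolation=2);cv2.imwrite('pics/'+sys.argv[1],t)
c=snap('top');W=cloud(c)
k=W[(W[...,2]>.148)&(W[...,2]<.17)&(abs(W[...,0]-.663)<.02)&(W[...,1]>-.09)&(W[...,1]<.1)]
print('knob',len(k),np.median(k,0))
H=W[...,2]
for nm,(u0,v0,u1,v1) in dict(U=(215,160,248,208),L=(145,200,188,258),Rr=(231,206,266,260),tray=(194,200,230,250)).items():
    q=W[v0:v1,u0:u1].reshape(-1,3);q=q[(q[:,2]>.022)&(q[:,2]<.05)]
    print(nm,len(q),np.median(q,0).round(3))
E
python3 m3.py c1.png
```

```text
time: 6.25
eef_pos: [0.4968, -0.2692, 0.2145]
orientation: [-2.262, -2.167, 0.009]
force: [2.2, 0.5, 1.3]
opening: 0.0399
grip_force: 0.0
16 287 px [245.  50.] med [ 0.4927 -0.1172  0.0181] rect [ 0.492 -0.114 23.924 19.103 62.498] zmax 0.0204
30 1949 px [323.  88.] med [ 0.5844 -0.1634  0.0201] rect [  0.575  -0.168 103.888  43.222  87.975] zmax 0.029
36 262 px [242.  74.] med [ 0.4877 -0.1424  0.0182] rect [ 0.487 -0.142 20.626 16.059 64.191] zmax 0.0203
40 257 px [289.  80.] med [ 0.5433 -0.1525  0.0184] rect [ 0.543 -0.152 20.835 16.074 31.222] zmax 0.0203
50 222 px [243. 112.] med [ 0.4869 -0.1869  0.0185] rect [ 0.487 -0.187 15.567 20.169 24.661] zmax 0.0205
57 213 px [246. 133.] med [ 0.4893 -0.2121  0.0186] rect [ 0.489 -0.212 15.907 20.311 24.509] zmax 0.0204
knob 32 [ 0.66282995 -0.0719247   0.15874207]
U 718 [0.573 0.058 0.032]
L 742 [0.439 0.245 0.032]
Rr 721 [0.43  0.007 0.032]
tray 425 [0.468 0.11  0.031]
```

View pics/c1.png

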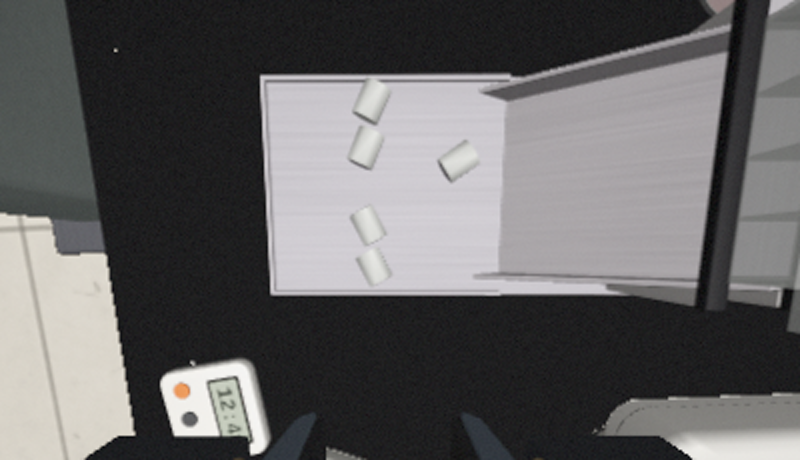

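Gate shut again: the knob is back at y = -0.072. Five canisters lie in the pan at crop (371,101), (366,147), (459,160), (368,225), (374,266). I'll pick the last first.

```bash
python3 -c "
from h import *
plan([.490,-.2145,.08],down(24.5))"
```

```text
t [ 5.41 -1.   13.63] rot [-0.007 -0.001 -0.468] | alt [-2.000e-03  1.000e-02  2.673e+00] j6 -0.56 eef [ 0.4988 -0.2689  0.2163] time 6.3
```

```bash
python3 -m handwheel '[{"delta_rot":[-0.007,0,-0.468],"translation":[5.4,-1,4],"hand":3.5},{"delta_rot":[-0.007,0,-0.468],"translation":[5.4,-1,8],"hand":3.5},{"delta_rot":[-0.007,0,-0.468],"translation":[5.4,-1,12],"hand":3.5},{"delta_rot":[-0.007,0,-0.468],"translation":[5.4,-1,13.6],"hand":3.5},{"delta_rot":[-0.007,0,-0.468],"translation":[5.4,-1,13.6],"hand":3.5},{"delta_rot":[-0.007,0,-0.468],"translation":[5.4,-1,13.6],"hand":3.5}]' && python3 -c "
from h import *
plan([.490,-.2145,.0205],down(24.5))"
```

```text
time: 6.85
eef_pos: [0.4897, -0.2142, 0.0799]
orientation: [-1.701, -2.638, -0.001]
force: [0.7, -0.1, -0.2]
opening: 0.0349
grip_force: 0.0
t [-0.06  0.02  5.94] rot [-0.001 -0.003 -0.002] | alt [-5.000e-03  2.000e-03  3.139e+00] j6 -0.95 eef [ 0.4897 -0.2142  0.0799] time 6.8
```

```bash
python3 -m handwheel '[{"delta_rot":[0,0,0],"translation":[0,0,3],"hand":3.5},{"delta_rot":[0,0,0],"translation":[0,0,5.9],"hand":3.5},{"delta_rot":[0,0,0],"translation":[0,0,5.9],"hand":3.5},{"delta_rot":[0,0,0],"translation":[0,0,5.9],"hand":1},{"delta_rot":[0,0,0],"translation":[0,0,5.9],"hand":1},{"delta_rot":[0,0,0],"translation":[0,0,5.9],"hand":1},{"delta_rot":[0,0,0],"translation":[0,0,5.9],"hand":1},{"delta_rot":[0,0,0],"translation":[0,0,5.9],"hand":1},{"delta_rot":[0,0,0],"translation":[0,0,0],"hand":1},{"delta_rot":[0,0,0],"translation":[0,0,-6],"hand":1}]' 20 && python3 -c "
from h import *
plan([.46,-.01,.20],down(0))"
```

```text
time: 7.68
eef_pos: [0.4878, -0.2143, 0.1043]
orientation: [-1.698, -2.636, -0.001]
force: [2.3, 0.4, 0.7]
opening: 0.0152
grip_force: 20.0
t [19.8   5.89 -9.49] rot [-0.004 -0.005  0.426] | alt [ 0.006 -0.005 -2.715] j6 -0.95 eef [ 0.4878 -0.2143  0.1043] time 7.7
```

```bash
python3 -m handwheel '[{"delta_rot":[0,0,0.426],"translation":[19.8,5.9,-9.4],"hand":1},{"delta_rot":[0,0,0.426],"translation":[19.8,5.9,-9.4],"hand":1},{"delta_rot":[0,0,0.426],"translation":[19.8,5.9,-9.4],"hand":1},{"delta_rot":[0,0,0.426],"translation":[19.8,5.9,-9.4],"hand":1},{"delta_rot":[0,0,0.426],"translation":[19.8,5.9,-9.4],"hand":1},{"delta_rot":[0,0,0.426],"translation":[19.8,5.9,-9.4],"hand":1},{"delta_rot":[0,0,0.426],"translation":[19.8,5.9,-9.4],"hand":1},{"delta_rot":[0,0,0.426],"translation":[19.8,5.9,-9.4],"hand":1}]' && cat > m4.py <<'E'
from h import *
import sys
x0,x1,y0,y1,h0,h1=map(float,sys.argv[2:8])
c=snap('wrist');W=cloud(c);H=W[...,2]
m=((H>h0)&(H<h1)&(W[...,0]>x0)&(W[...,0]<x1)&(W[...,1]>y0)&(W[...,1]<y1)).astype(np.uint8)
m=cv2.morphologyEx(m,cv2.MORPH_OPEN,np.ones((2,2),np.uint8))
n,l,s,ce=cv2.connectedComponentsWithStats(m)
for i in range(1,n):
    if s[i,4]<60: continue
    P=W[l==i];(x,y),(w,h),a=cv2.minAreaRect(P[:,:2].astype(np.float32))
    print(s[i,4],'px',ce[i].round(),'rect',np.round([x,y,w*1000,h*1000,a],3),'z',np.percentile(P[:,2],[50,95]).round(4))
if sys.argv[1]!='-':cv2.imwrite('pics/'+sys.argv[1],c['pixels'][...,::-1])
print(st()[1],st()[0]['opening'])
E
python3 m4.py t1.png .38 .6 .04 .18 .024 .05
```

```text
time: 8.35
eef_pos: [0.461, -0.0094, 0.1997]
orientation: [2.218, 2.225, 0.003]
force: [0.2, -0.5, 0.6]
opening: 0.0152
grip_force: 20.0
3550 px [247.  74.] rect [4.68000e-01 9.10000e-02 1.35525e+02 5.48800e+01 2.85420e+01] z [nan nan]
2772 px [341. 122.] rect [5.6100e-01 6.0000e-02 7.9941e+01 4.4453e+01 5.5200e+00] z [nan nan]
[ 0.46096344 -0.01030128  0.19904596] 0.015404131849208457
```

View pics/t1.png

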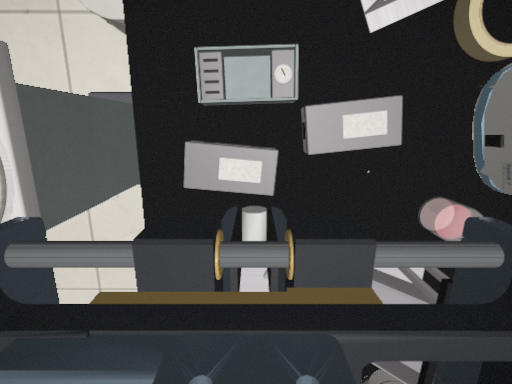

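```bash
sed -i 's/^m=cv2.morph.*$/m=cv2.morphologyEx(m,cv2.MORPH_OPEN,np.ones((3,3),np.uint8))*m/; s/P=W\[l==i\]/P=W[l==i];P=P[~np.isnan(P[:,0])]/' m4.py; python3 m4.py - .38 .6 .075 .18 .026 .046; python3 m4.py - .38 .6 .075 .18 .034 .046
```

```text
3499 px [246.  72.] rect [  0.454   0.111 109.828  56.422   1.763] z [0.0313 0.039 ]
512 px [348. 104.] rect [ 0.56   0.081 80.22  10.839  0.701] z [0.0326 0.0339]
[ 0.4608864  -0.01085386  0.19853714] 0.015612360434922772
564 px [224.  58.] rect [ 0.447  0.11  94.737 56.21   1.815] z [0.0381 0.0395]
118 px [295.  55.] rect [ 0.506  0.125  7.97  31.415 15.674] z [0.0381 0.0396]
171 px [286.  93.] rect [ 0.491  0.095 37.514 23.728  2.372] z [0.0382 0.0398]
150 px [238.  99.] rect [ 0.444  0.084 51.615  3.089  1.933] z [0.0382 0.0396]
[ 0.46080845 -0.01113539  0.19820764] 0.015160187771300225
```

```bash
python3 -c "
from h import *
plan([.438,.107,.045],down(1.8))"
```

```text
t [11.79 -2.26 15.34] rot [-0.001 -0.001 -0.031] | alt [-2.00e-03  2.00e-03  3.11e+00] j6 -0.16 eef [ 0.4608 -0.0111  0.1982] time 8.5
```

```bash
python3 -m handwheel '[{"delta_rot":[0,0,-0.03],"translation":[4,-1,3],"hand":1},{"delta_rot":[0,0,-0.03],"translation":[8,-2.2,6],"hand":1},{"delta_rot":[0,0,-0.03],"translation":[11.8,-2.3,9],"hand":1},{"delta_rot":[0,0,-0.03],"translation":[11.8,-2.3,13],"hand":1},{"delta_rot":[0,0,-0.03],"translation":[11.8,-2.3,15.2],"hand":1},{"delta_rot":[0,0,-0.03],"translation":[11.8,-2.3,15.2],"hand":1},{"delta_rot":[0,0,-0.03],"translation":[11.8,-2.3,15.2],"hand":1}]'; python3 -c "
from h import *
plan([.438,.107,.045],down(1.8))"
```

```text
time: 9.08
eef_pos: [0.4368, 0.1073, 0.0445]
orientation: [-2.184, -2.252, 0.004]
force: [-1.2, -0.9, 0.8]
opening: 0.0154
grip_force: 20.0
t [-0.03  0.12 -0.05] rot [-0.005 -0.001 -0.001] | alt [-2.000e-03  8.000e-03  3.141e+00] j6 0.07 eef [0.4368 0.1073 0.0445] time 9.1
```

Release, rise, then plan for the next canister (#50).

```bash
python3 -m handwheel '[{"delta_rot":[0,0,0],"translation":[0,0,0],"hand":2.4},{"delta_rot":[0,0,0],"translation":[0,0,0],"hand":2.4},{"delta_rot":[0,0,0],"translation":[0,0,0],"hand":2.4},{"delta_rot":[0,0,0],"translation":[0,0,-4],"hand":2.6},{"delta_rot":[0,0,0],"translation":[0,0,-8],"hand":3.5},{"delta_rot":[0,0,0],"translation":[0,0,-8],"hand":3.5}]' && python3 -c "
from h import *
plan([.487,-.186,.10],down(24.6))"
```

```text
time: 9.58
eef_pos: [0.4402, 0.1076, 0.132]
orientation: [2.185, 2.253, 0.01]
force: [3.2, 0.2, 0.8]
opening: 0.0343
grip_force: 0.0
t [-29.5    3.76   3.16] rot [ 0.007 -0.001 -0.399] | alt [-1.000e-03 -9.000e-03  2.743e+00] j6 0.07 eef [0.4402 0.1076 0.132 ] time 9.6
```

```bash
python3 -m handwheel '[{"delta_rot":[0,0,-0.4],"translation":[-29.5,4,1],"hand":3.5},{"delta_rot":[0,0,-0.4],"translation":[-29.5,4,1],"hand":3.5},{"delta_rot":[0,0,-0.4],"translation":[-29.5,4,1],"hand":3.5},{"delta_rot":[0,0,-0.4],"translation":[-29.5,4,1],"hand":3.5},{"delta_rot":[0,0,-0.4],"translation":[-29.5,4,1],"hand":3.5},{"delta_rot":[0,0,-0.4],"translation":[-29.5,4,1],"hand":3.5},{"delta_rot":[0,0,-0.4],"translation":[-29.5,4,1],"hand":3.5},{"delta_rot":[0,0,-0.4],"translation":[-29.5,4,3],"hand":3.5},{"delta_rot":[0,0,-0.4],"translation":[-29.5,4,3],"hand":3.5},{"delta_rot":[0,0,-0.4],"translation":[-29.5,4,3],"hand":3.5}]' && python3 -c "
from h import *
plan([.487,-.186,.0205],down(24.6))"
```

```text
time: 10.42
eef_pos: [0.4862, -0.1875, 0.0954]
orientation: [-1.698, -2.64, -0.001]
force: [0.4, 0.6, 0.3]
opening: 0.0348
grip_force: 0.0
t [0.09 0.15 7.49] rot [-0.001 -0.003 -0.002] | alt [-4.00e-03  1.00e-03  3.14e+00] j6 -0.91 eef [ 0.4862 -0.1875  0.0954] time 10.4
```

```bash
python3 -m handwheel '[{"delta_rot":[0,0,0],"translation":[0.1,0.1,4],"hand":3.5},{"delta_rot":[0,0,0],"translation":[0.1,0.1,7.4],"hand":3.5},{"delta_rot":[0,0,0],"translation":[0.1,0.1,7.4],"hand":3.5},{"delta_rot":[0,0,0],"translation":[0.1,0.1,7.4],"hand":1},{"delta_rot":[0,0,0],"translation":[0.1,0.1,7.4],"hand":1},{"delta_rot":[0,0,0],"translation":[0.1,0.1,7.4],"hand":1},{"delta_rot":[0,0,0],"translation":[0.1,0.1,7.4],"hand":1},{"delta_rot":[0,0,0],"translation":[0.1,0.1,7.4],"hand":1},{"delta_rot":[0,0,0],"translation":[0.1,0.1,3.5],"hand":1},{"delta_rot":[0,0,0],"translation":[0.1,0.1,-2],"hand":1}]' 20 && python3 -c "
from h import *
plan([.454,.115,.10],down(1.8))"
```

```text
time: 11.25
eef_pos: [0.486, -0.1839, 0.1029]
orientation: [-1.692, -2.64, -0.001]
force: [1.4, -0.0, -0.2]
opening: 0.015
grip_force: 20.0
t [28.49  9.58  0.4 ] rot [-0.004 -0.004  0.4  ] | alt [ 0.006 -0.005 -2.742] j6 -0.91 eef [ 0.486  -0.1839  0.1029] time 11.2
```

```bash
python3 -m handwheel '[{"delta_rot":[0,0,0.4],"translation":[28.5,9.6,-2],"hand":1},{"delta_rot":[0,0,0.4],"translation":[28.5,9.6,-2],"hand":1},{"delta_rot":[0,0,0.4],"translation":[28.5,9.6,-2],"hand":1},{"delta_rot":[0,0,0.4],"translation":[28.5,9.6,-2],"hand":1},{"delta_rot":[0,0,0.4],"translation":[28.5,9.6,-2],"hand":1},{"delta_rot":[0,0,0.4],"translation":[28.5,9.6,-2],"hand":1},{"delta_rot":[0,0,0.4],"translation":[28.5,9.6,-2],"hand":1},{"delta_rot":[0,0,0.4],"translation":[28.5,9.6,0],"hand":1},{"delta_rot":[0,0,0.4],"translation":[28.5,9.6,0],"hand":1}]' && python3 -c "
from h import *
plan([.454,.115,.045],down(1.8))"
```

```text
time: 12.0
eef_pos: [0.4542, 0.1183, 0.1027]
orientation: [-2.181, -2.258, -0.002]
force: [-1.2, -1.1, -0.7]
opening: 0.0149
grip_force: 20.0
t [-0.34 -0.02  5.77] rot [-0.001 -0.002  0.003] | alt [ 4.000e-03 -1.000e-03 -3.138e+00] j6 0.09 eef [0.4542 0.1183 0.1027] time 12.0
```

```bash
python3 -m handwheel '[{"delta_rot":[0,0,0],"translation":[-0.3,0,3],"hand":1},{"delta_rot":[0,0,0],"translation":[-0.3,0,5.7],"hand":1},{"delta_rot":[0,0,0],"translation":[-0.3,0,5.7],"hand":1},{"delta_rot":[0,0,0],"translation":[-0.3,0,5.7],"hand":1},{"delta_rot":[0,0,0],"translation":[-0.3,0,5.7],"hand":2.4},{"delta_rot":[0,0,0],"translation":[-0.3,0,5.7],"hand":2.4},{"delta_rot":[0,0,0],"translation":[-0.3,0,5.7],"hand":2.4},{"delta_rot":[0,0,0],"translation":[-0.3,0,2],"hand":2.6},{"delta_rot":[0,0,0],"translation":[-0.3,0,-3],"hand":3.5},{"delta_rot":[0,0,0],"translation":[-0.3,0,-3],"hand":3.5}]' && python3 -c "
from h import *
plan([.486,-.1455,.10],down(-25.8))"
```

```text
time: 12.83
eef_pos: [0.4576, 0.1116, 0.1386]
orientation: [2.185, 2.254, 0.009]
force: [2.3, 0.7, 1.5]
opening: 0.0344
grip_force: 0.0
t [-25.8    2.02   3.81] rot [ 0.005 -0.004  0.481] | alt [ 0.005  0.007 -2.66 ] j6 0.08 eef [0.4576 0.1116 0.1386] time 12.8
```

```bash
python3 -m handwheel '[{"delta_rot":[0,0,0.48],"translation":[-25.7,2.3,1],"hand":3.5},{"delta_rot":[0,0,0.48],"translation":[-25.7,2.3,1],"hand":3.5},{"delta_rot":[0,0,0.48],"translation":[-25.7,2.3,1],"hand":3.5},{"delta_rot":[0,0,0.48],"translation":[-25.7,2.3,1],"hand":3.5},{"delta_rot":[0,0,0.48],"translation":[-25.7,2.3,1],"hand":3.5},{"delta_rot":[0,0,0.48],"translation":[-25.7,2.3,1],"hand":3.5},{"delta_rot":[0,0,0.48],"translation":[-25.7,2.3,2],"hand":3.5},{"delta_rot":[0,0,0.48],"translation":[-25.7,2.3,4],"hand":3.5},{"delta_rot":[0,0,0.48],"translation":[-25.7,2.3,4],"hand":3.5},{"delta_rot":[0,0,0.48],"translation":[-25.7,2.3,4],"hand":3.5}]' && python3 -c "
from h import *
plan([.486,-.1455,.0205],down(-25.8))"
```

```text
time: 13.67
eef_pos: [0.4858, -0.1444, 0.0929]
orientation: [-2.658, -1.669, 0.001]
force: [-0.0, 0.1, -0.3]
opening: 0.0353
grip_force: 0.0
t [-0.09  0.09  7.23] rot [-0.003 -0.001  0.001] | alt [ 2.000e-03 -5.000e-03 -3.141e+00] j6 0.04 eef [ 0.4858 -0.1444  0.0929] time 13.7
```

```bash
python3 -m handwheel '[{"delta_rot":[0,0,0],"translation":[0,0,4],"hand":3.5},{"delta_rot":[0,0,0],"translation":[0,0,7.1],"hand":3.5},{"delta_rot":[0,0,0],"translation":[0,0,7.1],"hand":3.5},{"delta_rot":[0,0,0],"translation":[0,0,7.1],"hand":1},{"delta_rot":[0,0,0],"translation":[0,0,7.1],"hand":1},{"delta_rot":[0,0,0],"translation":[0,0,7.1],"hand":1},{"delta_rot":[0,0,0],"translation":[0,0,7.1],"hand":1},{"delta_rot":[0,0,0],"translation":[0,0,7.1],"hand":1},{"delta_rot":[0,0,0],"translation":[0,0,3.5],"hand":1},{"delta_rot":[0,0,0],"translation":[0,0,-3],"hand":1}]' 20 && python3 -c "
from h import *
plan([.464,.00,.20],down(1.8))"
```

```text
time: 14.5
eef_pos: [0.4851, -0.1441, 0.0994]
orientation: [-2.656, -1.668, 0.004]
force: [1.4, 0.1, -0.2]
opening: 0.0151
grip_force: 20.0
t [ 12.08  -8.21 -10.  ] rot [-0.005 -0.002 -0.48 ] | alt [-0.003  0.007  2.661] j6 0.04 eef [ 0.4851 -0.1441  0.0994] time 14.5
```

Pause at the view pose to check the two already in the tray.

```bash
python3 -m handwheel '[{"delta_rot":[0,0,-0.48],"translation":[12,-8.2,-8],"hand":1},{"delta_rot":[0,0,-0.48],"translation":[12,-8.2,-8],"hand":1},{"delta_rot":[0,0,-0.48],"translation":[12,-8.2,-8],"hand":1},{"delta_rot":[0,0,-0.48],"translation":[12,-8.2,-8],"hand":1},{"delta_rot":[0,0,-0.48],"translation":[12,-8.2,-8],"hand":1},{"delta_rot":[0,0,-0.48],"translation":[12,-8.2,-8],"hand":1},{"delta_rot":[0,0,-0.48],"translation":[12,-8.2,-8],"hand":1}]' && python3 m4.py t2.png .38 .52 .075 .18 .026 .046; python3 -c "
from h import *
plan([.4705,.107,.10],down(1.8))
c=snap('wrist')
t=c['pixels'][20:130,170:330,::-1];cv2.imwrite('pics/t2.png',cv2.resize(t,None,fx=4,fy=4,interpolation=2))
import sys
for a in (0,):
    W=cloud(c);m=(c['pixels'].min(2)>200)&(W[...,2]<.028)&(abs(W[...,0]-.454)<.03)&(abs(W[...,1]-.111)<.027);k,l,s,ce=cv2.connectedComponentsWithStats(m.astype(np.uint8))
    for i in range(1,k):
        if s[i,4]>15: print(s[i,4],ce[i],np.nanmedian(W[l==i],0).round(3))"
```

```text
time: 15.08
eef_pos: [0.4649, -0.0012, 0.1802]
orientation: [-2.186, -2.255, -0.002]
force: [-0.3, -0.2, -0.5]
opening: 0.015
grip_force: 20.0
3791 px [245.  78.] rect [4.54000e-01 1.10000e-01 1.10007e+02 5.57010e+01 1.85600e+00] z [0.0313 0.039 ]
[ 0.46472583 -0.00165458  0.1797242 ] 0.015112840847489052
t [10.83  0.91  7.99] rot [-0.001 -0.001 -0.002] | alt [-2.00e-03  1.00e-03  3.14e+00] j6 -0.16 eef [ 0.4647 -0.0017  0.1797] time 15.1
152 [232.125       80.06578947] [0.439 0.111 0.019]
144 [249.4375      81.29166667] [0.458 0.111 0.019]
```

View pics/t2.png

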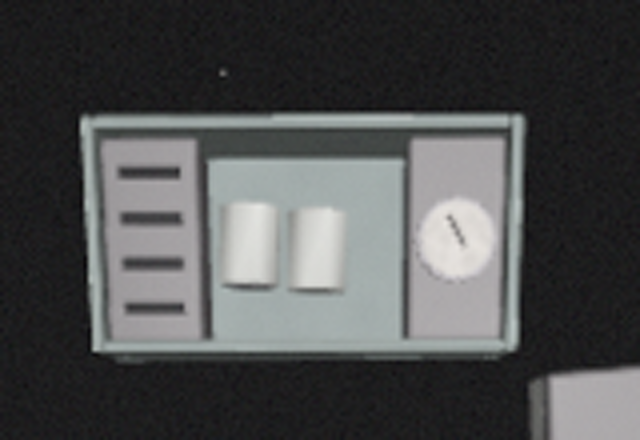

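Two canisters lie side by side in the well at crop (249,245) and (318,248); the right side is free for the third.

```bash
python3 -m handwheel '[{"delta_rot":[0,0,0],"translation":[4,1,0],"hand":1},{"delta_rot":[0,0,0],"translation":[8,1.2,3],"hand":1},{"delta_rot":[0,0,0],"translation":[10.8,1.2,7],"hand":1},{"delta_rot":[0,0,0],"translation":[10.8,1.2,10.5],"hand":1},{"delta_rot":[0,0,0],"translation":[10.8,1.2,13.3],"hand":1},{"delta_rot":[0,0,0],"translation":[10.8,1.2,13.3],"hand":1},{"delta_rot":[0,0,0],"translation":[10.8,1.2,13.3],"hand":1}]' && python3 -c "
from h import *
plan([.4735,.107,.044],down(1.8))"
```

```text
time: 15.77
eef_pos: [0.4724, 0.1066, 0.0449]
orientation: [-2.185, -2.251, 0.004]
force: [0.3, -0.6, -0.3]
opening: 0.0158
grip_force: 20.0
t [0.03 0.11 0.09] rot [-0.005 -0.001 -0.002] | alt [-2.00e-03  8.00e-03  3.14e+00] j6 0.07 eef [0.4724 0.1066 0.0449] time 15.8
```

```bash
python3 -m handwheel '[{"delta_rot":[0,0,0],"translation":[0,0.15,0.05],"hand":1},{"delta_rot":[0,0,0],"translation":[0,0.15,0.05],"hand":2.4},{"delta_rot":[0,0,0],"translation":[0,0.15,0.05],"hand":2.4},{"delta_rot":[0,0,0],"translation":[0,0.15,0.05],"hand":2.4},{"delta_rot":[0,0,0],"translation":[0,0,-4],"hand":3},{"delta_rot":[0,0,0],"translation":[-3,0,-8],"hand":9},{"delta_rot":[0,0,0],"translation":[-6,0,-12],"hand":9},{"delta_rot":[0,0,0],"translation":[-10,0,-14],"hand":9},{"delta_rot":[0,0,0],"translation":[-10,0,-14],"hand":9},{"delta_rot":[0,0,0],"translation":[-10,0,-14],"hand":9}]' 30 && python3 m4.py - .38 .52 .075 .18 .026 .046; python3 -c "
from h import *
c=snap('wrist')
W=cloud(c);m=(c['pixels'].min(2)>200)&(W[...,2]<.03)&(abs(W[...,0]-.454)<.032)&(abs(W[...,1]-.111)<.027);k,l,s,ce=cv2.connectedComponentsWithStats(m.astype(np.uint8))
for i in range(1,k):
    if s[i,4]>15: print(s[i,4],ce[i],np.nanmedian(W[l==i],0).round(3),np.nanpercentile(W[l==i],[2,98],axis=0).round(3).tolist())
plan([.454,.110,.022],down(91.8))
plan([.454,.110,.022],down(-88.2))
"
```

```text
time: 16.6
eef_pos: [0.478, 0.0043, 0.1895]
orientation: [2.188, 2.251, 0.005]
force: [1.1, 0.7, -0.4]
opening: 0.0607
grip_force: 0.0
3550 px [232.  85.] rect [4.55000e-01 1.10000e-01 1.10079e+02 5.63010e+01 1.78800e+00] z [0.0312 0.039 ]
[0.47716294 0.00578588 0.18799377] 0.06476684833393512
143 [221.6013986   87.72727273] [0.441 0.111 0.019] [[0.436, 0.102, 0.017], [0.444, 0.121, 0.021]]
144 [238.05555556  89.18055556] [0.458 0.11  0.019] [[0.454, 0.101, 0.017], [0.463, 0.119, 0.021]]
152 [252.09868421  90.99342105] [0.474 0.108 0.025] [[0.47, 0.099, 0.023], [0.479, 0.117, 0.027]]
t [10.35 -1.95 16.51] rot [-1.000e-03 -1.000e-03  1.569e+00] | alt [ 1.000e-03 -1.000e-03 -1.573e+00] j6 -0.14 eef [0.4765 0.0068 0.187 ] time 16.7
t [10.35 -1.95 16.51] rot [-1.000e-03 -1.000e-03  1.569e+00] | alt [ 1.000e-03 -1.000e-03 -1.573e+00] j6 -0.14 eef [0.4765 0.0068 0.187 ] time 16.7
```

All three canisters are in the well; the third sits wedged 6 mm higher, within limits. Now grip the tray.

```bash
python3 -m handwheel '[{"delta_rot":[0,0,-1.57],"translation":[10.3,-2,6],"hand":8},{"delta_rot":[0,0,-1.57],"translation":[10.3,-2,6],"hand":8},{"delta_rot":[0,0,-1.57],"translation":[10.3,-2,6],"hand":8},{"delta_rot":[0,0,-1.57],"translation":[10.3,-2,6],"hand":8},{"delta_rot":[0,0,-1.57],"translation":[10.3,-2,6],"hand":8},{"delta_rot":[0,0,-1.57],"translation":[10.3,-2,6],"hand":8},{"delta_rot":[0,0,-1.57],"translation":[10.3,-2,6],"hand":8},{"delta_rot":[0,0,-1.57],"translation":[10.3,-2,6],"hand":8},{"delta_rot":[0,0,-1.57],"translation":[10.3,-2,6],"hand":8},{"delta_rot":[0,0,-1.57],"translation":[10.3,-2,6],"hand":8}]' && python3 -m handwheel '[{"delta_rot":[0,0,-0.32],"translation":[0,0,0],"hand":8},{"delta_rot":[0,0,-0.32],"translation":[0,0,0],"hand":8},{"delta_rot":[0,0,-0.32],"translation":[0,0,0],"hand":8},{"delta_rot":[0,0,-0.32],"translation":[0,0,0],"hand":8}]' && python3 -c "
from h import *
plan([.4545,.110,.018],down(91.8))"
```

```text
time: 17.53
eef_pos: [0.4522, 0.1106, 0.1259]
orientation: [-0.442, -3.107, -0.002]
force: [0.3, 0.0, -0.1]
opening: 0.0802
grip_force: 0.0
time: 17.87
eef_pos: [0.4523, 0.1105, 0.1259]
orientation: [0.055, -3.138, -0.003]
force: [0.8, -0.7, 0.0]
opening: 0.0799
grip_force: 0.0
t [-0.25 -0.07 10.79] rot [ 0.002 -0.003  0.004] | alt [ 5.000e-03  3.000e-03 -3.138e+00] j6 -1.5 eef [0.4523 0.1105 0.1259] time 17.9
```

```bash
python3 -m handwheel '[{"delta_rot":[0,0,0],"translation":[-0.25,0,4],"hand":8},{"delta_rot":[0,0,0],"translation":[-0.25,0,8],"hand":8},{"delta_rot":[0,0,0],"translation":[-0.25,0,10.7],"hand":8},{"delta_rot":[0,0,0],"translation":[-0.25,0,10.7],"hand":8},{"delta_rot":[0,0,0],"translation":[-0.25,0,10.7],"hand":5},{"delta_rot":[0,0,0],"translation":[-0.25,0,10.7],"hand":5},{"delta_rot":[0,0,0],"translation":[-0.25,0,10.7],"hand":5},{"delta_rot":[0,0,0],"translation":[-0.25,0,10.7],"hand":5},{"delta_rot":[0,0,0],"translation":[-0.25,0,10.7],"hand":5},{"delta_rot":[0,0,0],"translation":[-0.25,0,10.7],"hand":5}]' 30; python3 -c "
from h import *
print(st()[1])
"
```

```text
time: 18.7
eef_pos: [0.4565, 0.1102, 0.0212]
orientation: [-0.047, 3.14, 0.003]
force: [-1.3, 2.1, 12.1]
opening: 0.0559
grip_force: 30.0
[0.45647938 0.1101828  0.0212374 ]
```

```bash
cat >> h.py <<'E'
K=np.load('rack.npz')
def rp(x,z,y=0):
    "plan TCP to rack_seat coords with tilted tool"
    p=K['O']+K['X']*x+K['Y']*y+K['Z']*z
    plan(p,R.from_matrix(np.c_[K['X'],-K['Y'],-K['Z']]))
def inrack():
    s,e,o=st();print('rack coords mm',((e-K['O'])@np.c_[K['X'],K['Y'],K['Z']]*1000).round(1),'F rack',(np.array(s['force'])@np.c_[K['X'],K['Y'],K['Z']]).round(1),'open',round(s['opening'],4),'t',round(s['time'],1))
E
python3 -m handwheel '[{"delta_rot":[0,0,0],"translation":[0,0,-2],"hand":5},{"delta_rot":[0,0,0],"translation":[0,0,-5],"hand":5},{"delta_rot":[0,0,0],"translation":[0,0,-9],"hand":5},{"delta_rot":[0,0,0],"translation":[0,0,-13],"hand":5},{"delta_rot":[0,0,0],"translation":[0,0,-13],"hand":5},{"delta_rot":[0,0,0],"translation":[0,0,-13],"hand":5}]' 40; python3 -c "
from h import *
inrack();rp(-.064,.08)"
```

```text
time: 19.2
eef_pos: [0.4571, 0.1099, 0.1526]
orientation: [-0.047, 3.136, 0.004]
force: [0.1, -0.8, -2.7]
opening: 0.0561
grip_force: 40.0
rack coords mm [-165.8  196.    96.9] F rack [-0.1  0.2 -2.8] open 0.0561 t 19.2
t [-14.79  15.9    4.38] rot [ 0.161 -0.227  1.189] | alt [ 0.251  0.179 -1.933] j6 -1.49 eef [0.4571 0.1099 0.1526] time 19.2
```

```bash
python3 -m handwheel '[{"delta_rot":[0.161,-0.227,1.189],"translation":[-14.8,15.9,0],"hand":5},{"delta_rot":[0.161,-0.227,1.189],"translation":[-14.8,15.9,0],"hand":5},{"delta_rot":[0.161,-0.227,1.189],"translation":[-14.8,15.9,0],"hand":5},{"delta_rot":[0.161,-0.227,1.189],"translation":[-14.8,15.9,0],"hand":5},{"delta_rot":[0.161,-0.227,1.189],"translation":[-14.8,15.9,0],"hand":5},{"delta_rot":[0.161,-0.227,1.189],"translation":[-14.8,15.9,0],"hand":5},{"delta_rot":[0.161,-0.227,1.189],"translation":[-14.8,15.9,0],"hand":5},{"delta_rot":[0.161,-0.227,1.189],"translation":[-14.8,15.9,0],"hand":5},{"delta_rot":[0.161,-0.227,1.189],"translation":[-14.8,15.9,0],"hand":5},{"delta_rot":[0.161,-0.227,1.189],"translation":[-14.8,15.9,0],"hand":5}]' && python3 -m handwheel '[{"delta_rot":[0,0,0],"translation":[0,0,0],"hand":5},{"delta_rot":[0,0,0],"translation":[0,0,0],"hand":5}]' && python3 -c "
from h import *
inrack();rp(-.064,.03)
c=snap('wrist','r1.png')"
```

```text
time: 20.03
eef_pos: [0.598, 0.273, 0.1485]
orientation: [1.575, 2.464, -0.215]
force: [0.4, 0.4, -1.5]
opening: 0.0559
grip_force: 40.0
time: 20.2
eef_pos: [0.5983, 0.2733, 0.1487]
orientation: [1.563, 2.474, -0.213]
force: [-0.0, 0.1, -1.4]
opening: 0.0559
grip_force: 40.0
rack coords mm [-73.3   2.  117.8] F rack [ 0.4  0.  -1.3] open 0.0559 t 20.2
t [0.84 0.25 8.78] rot [-0.002 -0.009  0.04 ] | alt [ 1.400e-02 -3.000e-03 -3.102e+00] j6 0.12 eef [0.5983 0.2733 0.1487] time 20.2
```

View pics/r1.png

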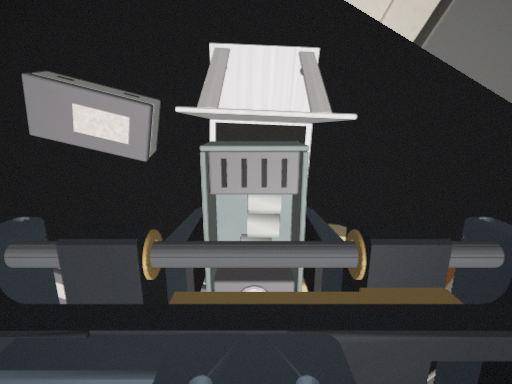

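The tray is held square in front of the backstop edge (180–350,112). Lowering.

```bash
python3 -m handwheel '[{"delta_rot":[-0.002,-0.009,0.04],"translation":[0.7,0.25,3],"hand":5},{"delta_rot":[-0.002,-0.009,0.04],"translation":[0.7,0.25,6],"hand":5},{"delta_rot":[-0.002,-0.009,0.04],"translation":[0.7,0.25,8],"hand":5},{"delta_rot":[-0.002,-0.009,0.04],"translation":[0.7,0.25,8.7],"hand":5},{"delta_rot":[-0.002,-0.009,0.04],"translation":[0.7,0.25,8.7],"hand":5},{"delta_rot":[-0.002,-0.009,0.04],"translation":[0.7,0.25,8.7],"hand":5}]' && python3 -c "
from h import *
inrack();rp(-.061,.0205)"
```

```text
time: 20.75
eef_pos: [0.6071, 0.2601, 0.0646]
orientation: [1.61, 2.429, -0.209]
force: [0.6, -0.3, -2.1]
opening: 0.0556
grip_force: 40.0
rack coords mm [-66.6  -1.   32.4] F rack [ 0.1 -0.4 -2.1] open 0.0556 t 20.8
t [ 0.56 -0.11  1.19] rot [ 0.002  0.    -0.004] | alt [ 1.000e-03 -3.000e-03  3.137e+00] j6 0.21 eef [0.6071 0.2601 0.0646] time 20.8
```

```bash
python3 -m handwheel '[{"delta_rot":[0,0,0],"translation":[0,-0.1,0.4],"hand":5},{"delta_rot":[0,0,0],"translation":[0,-0.1,0.8],"hand":5},{"delta_rot":[0,0,0],"translation":[0,-0.1,1.1],"hand":5},{"delta_rot":[0,0,0],"translation":[0,-0.1,1.1],"hand":5}]' && python3 -c "
from h import *
inrack()"
```

```text
time: 21.08
eef_pos: [0.6072, 0.2574, 0.0537]
orientation: [1.611, 2.428, -0.208]
force: [-0.0, -0.1, -2.0]
opening: 0.0557
grip_force: 40.0
rack coords mm [-66.2  -0.   21.2] F rack [ 0.5  0.  -2. ] open 0.0557 t 21.1
```

```bash
python3 -m handwheel '[{"delta_rot":[0,0,0],"translation":[0,0,0.15],"hand":5},{"delta_rot":[0,0,0],"translation":[0,0,0.3],"hand":5},{"delta_rot":[0,0,0],"translation":[0,0,0.3],"hand":5}]' && python3 -c "
from h import *
inrack()"
```

```text
time: 21.33
eef_pos: [0.6073, 0.2574, 0.0535]
orientation: [1.611, 2.427, -0.207]
force: [-16.3, 5.1, 43.1]
opening: 0.0558
grip_force: 40.1
rack coords mm [-66.2  -0.1  21. ] F rack [-0.5 13.  44.5] open 0.0558 t 21.3
```

```bash
python3 -m handwheel '[{"delta_rot":[0,0,0],"translation":[0,0,-0.22],"hand":5},{"delta_rot":[0,0,0],"translation":[0.3,0,-0.22],"hand":5},{"delta_rot":[0,0,0],"translation":[0.6,0,-0.22],"hand":5},{"delta_rot":[0,0,0],"translation":[0.8,0,-0.22],"hand":5},{"delta_rot":[0,0,0],"translation":[0.9,0,-0.22],"hand":5},{"delta_rot":[0,0,0],"translation":[0.9,0,-0.22],"hand":5}]' && python3 -c "
from h import *
inrack()"
```

```text
time: 21.83
eef_pos: [0.605, 0.2648, 0.0514]
orientation: [1.609, 2.426, -0.208]
force: [3.6, -5.5, 17.0]
opening: 0.0558
grip_force: 40.0
rack coords mm [-58.2  -0.9  21.1] F rack [-10.7  -1.2  14.8] open 0.0558 t 21.8
```

```bash
python3 -m handwheel '[{"delta_rot":[0,0,0],"translation":[0.1,0,0],"hand":5},{"delta_rot":[0,0,0],"translation":[0.2,0,0],"hand":5},{"delta_rot":[0,0,0],"translation":[0.2,0,0],"hand":5}]' && python3 -c "
from h import *
inrack()"
```

```text
time: 22.08
eef_pos: [0.605, 0.2651, 0.0514]
orientation: [1.608, 2.424, -0.21]
force: [7.8, -19.3, 20.2]
opening: 0.0556
grip_force: 40.0
rack coords mm [-58.   -1.   21.1] F rack [-25.3   0.5  14.1] open 0.0556 t 22.1
```

```bash
python3 -m handwheel '[{"delta_rot":[0,0,0],"translation":[-0.15,0,-0.05],"hand":5},{"delta_rot":[0,0,0],"translation":[-0.15,0,-0.05],"hand":8},{"delta_rot":[0,0,0],"translation":[-0.15,0,-0.05],"hand":8},{"delta_rot":[0,0,0],"translation":[-0.15,0,-0.05],"hand":8},{"delta_rot":[0,0,0],"translation":[-0.15,0,-0.05],"hand":8},{"delta_rot":[0,0,0],"translation":[-0.15,0,-4],"hand":8},{"delta_rot":[0,0,0],"translation":[-2,0,-8],"hand":8},{"delta_rot":[0,0,0],"translation":[-4,0,-12],"hand":8},{"delta_rot":[0,0,0],"translation":[-6,0,-14],"hand":8}]' && cat > rk.py <<'E'
from h import *
import sys
# stack in rack coords: top surface patch extents
c=snap(sys.argv[1]);W=cloud(c);q=(W-K['O'])@np.c_[K['X'],K['Y'],K['Z']]
zl,zh=float(sys.argv[2])/1000,float(sys.argv[3])/1000
m=(q[...,2]>zl)&(q[...,2]<zh)&(q[...,0]>-.15)&(q[...,0]<-.006)&(abs(q[...,1])<.06)
P=q[m];a=cv2.minAreaRect(P[:,:2].astype(np.float32));print(m.sum(),np.round(a[0],4),np.round(a[1],4),round(a[2],1),'z',np.percentile(P[:,2],[10,50,90]).round(4),'x pct',np.percentile(P[:,0],[1,99]).round(4))
n=q[(abs(q[...,2]-.06)<.05)&(abs(q[...,0])<.012)&(abs(q[...,1])<.05)];print('back',len(n),np.median(n,0).round(4))
E
python3 rk.py wrist 28 48; python3 rk.py side 28 48; python3 -c "
from h import *
plan([.567,-.05,.2],down(90)) 
c=snap('top');W=cloud(c);
for nm,(u0,v0,u1,v1) in dict(U=(215,160,248,208),L=(140,200,188,258),Rr=(231,206,266,260)).items():
    q=W[v0:v1,u0:u1].reshape(-1,3);q=q[(q[:,2]>.024)&(q[:,2]<.04)];a=cv2.minAreaRect(q[:,:2].astype(np.float32))
    print(nm,len(q),np.round(a[0]+a[1]+(a[2],),3))"
```

```text
time: 22.83
eef_pos: [0.6111, 0.248, 0.2037]
orientation: [1.609, 2.429, -0.206]
force: [1.0, -0.3, -0.3]
opening: 0.0801
grip_force: 0.0
3362 [-0.0587 -0.0013] [0.0561 0.1055] 89.7 z [0.0294 0.0308 0.0382] x pct [-0.1111 -0.0063]
back 3037 [-0.0023 -0.0016  0.0678]
264 [-0.0453 -0.0008] [0.0576 0.0789] 89.6 z [0.0287 0.0315 0.0386] x pct [-0.0836 -0.0064]
back 197 [-0.0015  0.0025  0.0363]
t [-24.51 -15.82   7.05] rot [-0.144  0.239 -1.166] | alt [0.266 0.161 1.955] j6 0.11 eef [0.6138 0.2465 0.2062] time 22.9
U 701 [0.574 0.058 0.111 0.056 6.106]
L 742 [ 0.439  0.246  0.111  0.057 10.831]
Rr 725 [4.3100e-01 7.0000e-03 5.6000e-02 1.1100e-01 8.4837e+01]
```

Tray is snug: front edge at −111 mm, middle line off by 1 mm. On to the box on the left.

```bash
python3 -c "
from h import *
d=dict(K);d['O']=d['O']-.0015*d['X'];np.savez('rack.npz',**d)
plan([.441,.246,.12],down(100.8))"
```

```text
t [  8.49 -15.87   6.2 ] rot [-0.172  0.226 -1.353] | alt [0.239 0.182 1.768] j6 0.11 eef [0.6123 0.2466 0.2031] time 23.0
```

```bash
python3 -c "
from h import *
plan([.441,.246,.20],down(100.8))"
```

```text
t [  6.41 -15.81  -1.52] rot [-0.172  0.226 -1.353] | alt [0.239 0.182 1.768] j6 0.11 eef [0.6123 0.2466 0.2031] time 23.0
```

```bash
python3 -m handwheel '[{"delta_rot":[-0.172,0.226,-1.353],"translation":[6.4,-15.8,-1.5],"hand":8},{"delta_rot":[-0.172,0.226,-1.353],"translation":[6.4,-15.8,-1.5],"hand":8},{"delta_rot":[-0.172,0.226,-1.353],"translation":[6.4,-15.8,-1.5],"hand":8},{"delta_rot":[-0.172,0.226,-1.353],"translation":[6.4,-15.8,-1.5],"hand":8},{"delta_rot":[-0.172,0.226,-1.353],"translation":[6.4,-15.8,-1.5],"hand":8},{"delta_rot":[-0.172,0.226,-1.353],"translation":[6.4,-15.8,-1.5],"hand":8},{"delta_rot":[-0.172,0.226,-1.353],"translation":[6.4,-15.8,-1.5],"hand":8},{"delta_rot":[-0.172,0.226,-1.353],"translation":[6.4,-15.8,-1.5],"hand":8},{"delta_rot":[-0.172,0.226,-1.353],"translation":[6.4,-15.8,-1.5],"hand":8},{"delta_rot":[-0.172,0.226,-1.353],"translation":[6.4,-15.8,-1.5],"hand":8}]' && python3 -c "
from h import *
plan([.441,.246,.016],down(100.8))"
```

```text
time: 23.82
eef_pos: [0.4389, 0.2459, 0.1967]
orientation: [-0.103, 3.124, -0.025]
force: [0.5, 0.6, 0.0]
opening: 0.0803
grip_force: 0.0
t [ 0.05  0.3  18.07] rot [-0.017  0.014 -0.123] | alt [0.021 0.026 3.019] j6 -1.22 eef [0.4389 0.2459 0.1967] time 23.8
```

```bash
python3 -m handwheel '[{"delta_rot":[-0.017,0.014,-0.123],"translation":[0,0.3,4],"hand":8},{"delta_rot":[-0.017,0.014,-0.123],"translation":[0,0.3,8],"hand":8},{"delta_rot":[-0.017,0.014,-0.123],"translation":[0,0.3,12],"hand":8},{"delta_rot":[-0.017,0.014,-0.123],"translation":[0,0.3,12],"hand":8},{"delta_rot":[-0.017,0.014,-0.123],"translation":[0,0.3,12],"hand":8}]' && python3 -c "
from h import *
plan([.441,.246,.017],down(100.8))
c=snap('top');W=cloud(c)
q=W[195:262,135:192].reshape(-1,3);q=q[(q[:,2]>.024)&(q[:,2]<.036)];print(len(q),np.median(q,0))"
```

```text
time: 24.23
eef_pos: [0.4401, 0.2464, 0.0763]
orientation: [0.286, -3.126, 0.004]
force: [-0.4, -0.2, 1.6]
opening: 0.0802
grip_force: 0.0
t [-0.1  -0.05  5.93] rot [-0.002 -0.003 -0.006] | alt [-5.000e-03  3.000e-03  3.135e+00] j6 -1.36 eef [0.4401 0.2464 0.0763] time 24.2
125 [0.39686576 0.23285239 0.03150985]
```

```bash
python3 -m handwheel '[{"delta_rot":[0,0,-0.006],"translation":[-0.1,0,3],"hand":8},{"delta_rot":[0,0,-0.006],"translation":[-0.1,0,5.8],"hand":8},{"delta_rot":[0,0,-0.006],"translation":[-0.1,0,5.8],"hand":8},{"delta_rot":[0,0,-0.006],"translation":[-0.1,0,5.8],"hand":5},{"delta_rot":[0,0,-0.006],"translation":[-0.1,0,5.8],"hand":5},{"delta_rot":[0,0,-0.006],"translation":[-0.1,0,5.8],"hand":5},{"delta_rot":[0,0,-0.006],"translation":[-0.1,0,5.8],"hand":5},{"delta_rot":[0,0,-0.006],"translation":[-0.1,0,5.8],"hand":5}]' 40 && python3 -c "
from h import *
print(st()[1],st()[0]['force'])" && python3 -m handwheel '[{"delta_rot":[0,0,0],"translation":[0,0,-3],"hand":5},{"delta_rot":[0,0,0],"translation":[0,0,-7],"hand":5},{"delta_rot":[0,0,0],"translation":[0,0,-11],"hand":5},{"delta_rot":[0,0,0],"translation":[0,0,-15],"hand":5},{"delta_rot":[0,0,0],"translation":[0,0,-19],"hand":5},{"delta_rot":[0,0,0],"translation":[0,0,-19],"hand":5}]' && python3 -c "
from h import *
rp(-.066,.17)"
```

```text
time: 24.95
eef_pos: [0.4439, 0.2475, 0.0215]
orientation: [-0.295, 3.122, 0.0]
force: [-2.5, 0.9, 18.0]
opening: 0.0557
grip_force: 40.0
[0.44392563 0.24749881 0.02151016] [-2.53908578  0.90944223 18.04852717]
time: 25.45
eef_pos: [0.4453, 0.2484, 0.2177]
orientation: [-0.294, 3.114, 0.004]
force: [2.0, 1.8, 0.2]
opening: 0.0556
grip_force: 40.0
t [-15.25   1.48   2.21] rot [ 0.188 -0.21   1.345] | alt [ 0.223  0.199 -1.777] j6 -1.37 eef [0.4453 0.2484 0.2177] time 25.4
```

```bash
python3 -m handwheel '[{"delta_rot":[0.188,-0.21,1.345],"translation":[-15.2,1.5,2],"hand":5},{"delta_rot":[0.188,-0.21,1.345],"translation":[-15.2,1.5,2],"hand":5},{"delta_rot":[0.188,-0.21,1.345],"translation":[-15.2,1.5,2],"hand":5},{"delta_rot":[0.188,-0.21,1.345],"translation":[-15.2,1.5,2],"hand":5},{"delta_rot":[0.188,-0.21,1.345],"translation":[-15.2,1.5,2],"hand":5},{"delta_rot":[0.188,-0.21,1.345],"translation":[-15.2,1.5,2],"hand":5},{"delta_rot":[0.188,-0.21,1.345],"translation":[-15.2,1.5,2],"hand":5},{"delta_rot":[0.188,-0.21,1.345],"translation":[-15.2,1.5,2],"hand":5},{"delta_rot":[0.188,-0.21,1.345],"translation":[-15.2,1.5,2],"hand":5},{"delta_rot":[0.188,-0.21,1.345],"translation":[-15.2,1.5,2],"hand":5}]' && python3 -c "
from h import *
inrack();rp(-.068,.09)"
```

```text
time: 26.28
eef_pos: [0.5887, 0.2903, 0.191]
orientation: [1.469, 2.543, -0.21]
force: [-0.3, 0.1, -1.5]
opening: 0.0561
grip_force: 40.0
rack coords mm [-64.    4.  163.6] F rack [ 0.6  0.2 -1.4] open 0.0561 t 26.3
t [-0.58  0.3   7.35] rot [ 0.006 -0.018  0.118] | alt [ 0.028  0.009 -3.023] j6 0.04 eef [0.5887 0.2903 0.191 ] time 26.3
```

```bash
python3 -m handwheel '[{"delta_rot":[0.006,-0.018,0.118],"translation":[-0.5,0.3,0],"hand":5},{"delta_rot":[0.006,-0.018,0.118],"translation":[-0.5,0.3,3],"hand":5},{"delta_rot":[0.006,-0.018,0.118],"translation":[-0.5,0.3,6],"hand":5},{"delta_rot":[0.006,-0.018,0.118],"translation":[-0.5,0.3,7.3],"hand":5},{"delta_rot":[0.006,-0.018,0.118],"translation":[-0.5,0.3,7.3],"hand":5},{"delta_rot":[0.006,-0.018,0.118],"translation":[-0.5,0.3,7.3],"hand":5}]' && python3 -c "
from h import *
inrack();rp(-.064,.062)
c=snap('wrist','r2.png')"
```

```text
time: 26.78
eef_pos: [0.6012, 0.2716, 0.1209]
orientation: [1.6, 2.44, -0.213]
force: [0.7, 0.2, -1.0]
opening: 0.0555
grip_force: 40.0
rack coords mm [-67.2  -0.   90.1] F rack [ 0.1 -0.7 -1. ] open 0.0555 t 26.8
t [0.32 0.   2.82] rot [-0.001 -0.001  0.006] | alt [ 2.000e-03 -1.000e-03 -3.135e+00] j6 0.18 eef [0.6012 0.2716 0.1209] time 26.8
```

View pics/r2.png

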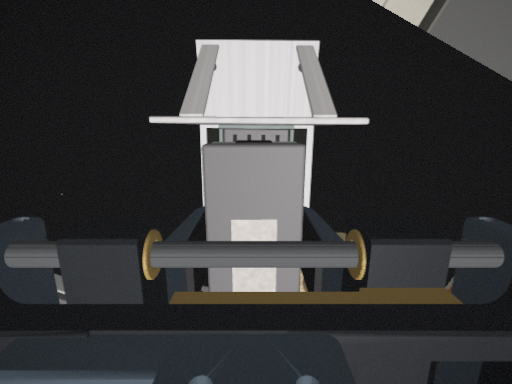

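The box is square over the tray (edges 204 and 304). Lower to contact and push back.

```bash
python3 -m handwheel '[{"delta_rot":[0,0,0.006],"translation":[0,-0.1,1.5],"hand":5},{"delta_rot":[0,0,0.006],"translation":[0,-0.1,2.6],"hand":5},{"delta_rot":[0,0,0.006],"translation":[0,-0.1,2.85],"hand":5},{"delta_rot":[0,0,0.006],"translation":[0,-0.1,2.95],"hand":5},{"delta_rot":[0,0,0.006],"translation":[0,-0.1,2.95],"hand":5}]' && python3 -c "
from h import *
inrack()"
```

```text
time: 27.25
eef_pos: [0.6036, 0.2645, 0.0924]
orientation: [1.606, 2.435, -0.21]
force: [-0.2, 0.1, -1.9]
opening: 0.0558
grip_force: 40.0
rack coords mm [-67.1   0.5  60.7] F rack [ 0.7  0.2 -1.8] open 0.0558 t 27.2
```

```bash
python3 -m handwheel '[{"delta_rot":[0,0,0],"translation":[0,0,0.12],"hand":5},{"delta_rot":[0,0,0],"translation":[0,0,0.2],"hand":5},{"delta_rot":[0,0,0],"translation":[0,0,0.2],"hand":5}]' && python3 -c "
from h import *
inrack()"
```

```text
time: 27.5
eef_pos: [0.604, 0.2644, 0.0913]
orientation: [1.606, 2.434, -0.209]
force: [-2.4, 2.1, 7.0]
opening: 0.056
grip_force: 40.0
rack coords mm [-67.    0.2  59.6] F rack [1.  1.3 7.5] open 0.056 t 27.5
```

```bash
python3 -m handwheel '[{"delta_rot":[0,0,0],"translation":[0.3,0,-0.04],"hand":5},{"delta_rot":[0,0,0],"translation":[0.6,0,-0.04],"hand":5},{"delta_rot":[0,0,0],"translation":[0.8,0,-0.04],"hand":5},{"delta_rot":[0,0,0],"translation":[0.9,0,-0.04],"hand":5},{"delta_rot":[0,0,0],"translation":[1.0,0,-0.04],"hand":5},{"delta_rot":[0,0,0],"translation":[1.0,0,-0.04],"hand":5}]' && python3 -c "
from h import *
inrack()"
```

```text
time: 28.0
eef_pos: [0.6003, 0.2731, 0.0887]
orientation: [1.605, 2.434, -0.21]
force: [-0.5, -1.9, 7.5]
opening: 0.0557
grip_force: 40.0
rack coords mm [-57.2   0.2  59.5] F rack [-3.5  1.2  6.9] open 0.0557 t 28.0
```

```bash
python3 -m handwheel '[{"delta_rot":[0,0,0],"translation":[0.15,0,0],"hand":5},{"delta_rot":[0,0,0],"translation":[0.3,0,0],"hand":5},{"delta_rot":[0,0,0],"translation":[0.4,0,0],"hand":5},{"delta_rot":[0,0,0],"translation":[0.4,0,0],"hand":5}]' && python3 -c "
from h import *
inrack()"
```

```text
time: 28.33
eef_pos: [0.6, 0.2734, 0.0886]
orientation: [1.604, 2.43, -0.214]
force: [8.8, -28.4, 17.6]
opening: 0.056
grip_force: 40.0
rack coords mm [-56.7   0.3  59.5] F rack [-33.1   3.1   9.4] open 0.056 t 28.3
```

Contact with the backstop. Release and withdraw.

```bash
python3 -m handwheel '[{"delta_rot":[0,0,0],"translation":[-0.35,0,-0.03],"hand":5},{"delta_rot":[0,0,0],"translation":[-0.35,0,-0.03],"hand":8},{"delta_rot":[0,0,0],"translation":[-0.35,0,-0.03],"hand":8},{"delta_rot":[0,0,0],"translation":[-0.35,0,-0.03],"hand":8},{"delta_rot":[0,0,0],"translation":[-0.35,0,-0.03],"hand":8},{"delta_rot":[0,0,0],"translation":[-0.35,0,-4],"hand":8},{"delta_rot":[0,0,0],"translation":[-2,0,-8],"hand":8},{"delta_rot":[0,0,0],"translation":[-4,0,-12],"hand":8},{"delta_rot":[0,0,0],"translation":[-6,0,-14],"hand":8}]' && python3 rk.py wrist 62 78; python3 -c "
from h import *
plan([.576,.058,.20],down(96.1)) 
c=snap('top');W=cloud(c);
for nm,(u0,v0,u1,v1) in dict(U=(215,150,252,208),Rr=(225,206,270,262)).items():
    q=W[v0:v1,u0:u1].reshape(-1,3);q=q[(q[:,2]>.024)&(q[:,2]<.036)];a=cv2.minAreaRect(q[:,:2].astype(np.float32))
    print(nm,len(q),np.round(a[0]+a[1]+(a[2],),3))"
```

```text
time: 29.08
eef_pos: [0.607, 0.2577, 0.2411]
orientation: [1.604, 2.435, -0.206]
force: [1.0, 0.9, 0.3]
opening: 0.0799
grip_force: 0.0
5622 [-0.0585 -0.0001] [0.0561 0.105 ] 90.0 z [0.0693 0.0702 0.0712] x pct [-0.1097 -0.0069]
back 1862 [-0.0009 -0.0012  0.0711]
t [-15.05 -10.95   8.73] rot [-0.158  0.231 -1.266] | alt [0.25  0.172 1.856] j6 0.09 eef [0.6101 0.2554 0.2465] time 29.1
U 682 [0.574 0.058 0.111 0.056 6.333]
Rr 700 [4.3100e-01 7.0000e-03 5.6000e-02 1.1100e-01 8.4884e+01]
```

```bash
python3 -m handwheel '[{"delta_rot":[-0.158,0.231,-1.266],"translation":[-15,-11,2],"hand":8},{"delta_rot":[-0.158,0.231,-1.266],"translation":[-15,-11,2],"hand":8},{"delta_rot":[-0.158,0.231,-1.266],"translation":[-15,-11,4],"hand":8},{"delta_rot":[-0.158,0.231,-1.266],"translation":[-15,-11,8.7],"hand":8},{"delta_rot":[-0.158,0.231,-1.266],"translation":[-15,-11,8.7],"hand":8},{"delta_rot":[-0.158,0.231,-1.266],"translation":[-15,-11,8.7],"hand":8},{"delta_rot":[-0.158,0.231,-1.266],"translation":[-15,-11,8.7],"hand":8},{"delta_rot":[-0.158,0.231,-1.266],"translation":[-15,-11,8.7],"hand":8},{"delta_rot":[-0.158,0.231,-1.266],"translation":[-15,-11,8.7],"hand":8},{"delta_rot":[-0.158,0.231,-1.266],"translation":[-15,-11,8.7],"hand":8}]' && python3 -c "
from h import *
plan([.576,.058,.12],down(96.1))"
```

```text
time: 30.02
eef_pos: [0.5712, 0.0591, 0.1916]
orientation: [0.003, 3.131, -0.024]
force: [0.4, 0.5, 0.5]
opening: 0.0803
grip_force: 0.0
t [-0.41  0.    7.16] rot [-0.016  0.009 -0.108] | alt [0.014 0.024 3.033] j6 -1.55 eef [0.5712 0.0591 0.1916] time 30.0
```

```bash
python3 -m handwheel '[{"delta_rot":[-0.016,0.009,-0.108],"translation":[-0.4,0,4],"hand":8},{"delta_rot":[-0.016,0.009,-0.108],"translation":[-0.4,0,8],"hand":8},{"delta_rot":[-0.016,0.009,-0.108],"translation":[-0.4,0,11],"hand":8},{"delta_rot":[-0.016,0.009,-0.108],"translation":[-0.4,0,11],"hand":8},{"delta_rot":[-0.016,0.009,-0.108],"translation":[-0.4,0,11],"hand":8}]' && python3 -c "
from h import *
plan([.576,.058,.022],down(96.2))"
```

```text
time: 30.43
eef_pos: [0.5759, 0.0575, 0.0813]
orientation: [0.158, -3.136, 0.001]
force: [0.3, -0.2, 1.2]
opening: 0.08
grip_force: 0.0
t [-0.02  0.05  5.93] rot [-0.001 -0.001 -0.008] | alt [-2.000e-03  1.000e-03  3.134e+00] j6 -1.67 eef [0.5759 0.0575 0.0813] time 30.4
```

```bash
python3 -m handwheel '[{"delta_rot":[0,0,-0.008],"translation":[0,0,3],"hand":8},{"delta_rot":[0,0,-0.008],"translation":[0,0,5.8],"hand":8},{"delta_rot":[0,0,-0.008],"translation":[0,0,5.8],"hand":8},{"delta_rot":[0,0,-0.008],"translation":[0,0,5.8],"hand":5},{"delta_rot":[0,0,-0.008],"translation":[0,0,5.8],"hand":5},{"delta_rot":[0,0,-0.008],"translation":[0,0,5.8],"hand":5},{"delta_rot":[0,0,-0.008],"translation":[0,0,5.8],"hand":5},{"delta_rot":[0,0,-0.008],"translation":[0,0,5.8],"hand":5}]' 40 && python3 -m handwheel '[{"delta_rot":[0,0,0],"translation":[0,0,-3],"hand":5},{"delta_rot":[0,0,0],"translation":[0,0,-7],"hand":5},{"delta_rot":[0,0,0],"translation":[0,0,-11],"hand":5},{"delta_rot":[0,0,0],"translation":[0,0,-15],"hand":5},{"delta_rot":[0,0,0],"translation":[0,0,-21],"hand":5},{"delta_rot":[0,0,0],"translation":[0,0,-21],"hand":5}]' && python3 -c "
from h import *
rp(-.068,.18)"
```

```text
time: 31.1
eef_pos: [0.5781, 0.0574, 0.026]
orientation: [-0.17, 3.132, -0.001]
force: [-1.9, 0.2, 13.7]
opening: 0.0554
grip_force: 40.0
time: 31.6
eef_pos: [0.578, 0.0575, 0.2406]
orientation: [-0.17, 3.128, -0.002]
force: [2.3, 0.3, 0.5]
opening: 0.0559
grip_force: 40.0
t [-3.94 23.19  3.26] rot [ 0.171 -0.216  1.267] | alt [ 0.234  0.185 -1.856] j6 -1.68 eef [0.578  0.0575 0.2406] time 31.6
```

```bash
python3 -m handwheel '[{"delta_rot":[0.171,-0.216,1.267],"translation":[-3.9,23.2,3],"hand":5},{"delta_rot":[0.171,-0.216,1.267],"translation":[-3.9,23.2,3],"hand":5},{"delta_rot":[0.171,-0.216,1.267],"translation":[-3.9,23.2,3],"hand":5},{"delta_rot":[0.171,-0.216,1.267],"translation":[-3.9,23.2,3],"hand":5},{"delta_rot":[0.171,-0.216,1.267],"translation":[-3.9,23.2,3],"hand":5},{"delta_rot":[0.171,-0.216,1.267],"translation":[-3.9,23.2,3],"hand":5},{"delta_rot":[0.171,-0.216,1.267],"translation":[-3.9,23.2,3],"hand":5},{"delta_rot":[0.171,-0.216,1.267],"translation":[-3.9,23.2,3],"hand":5},{"delta_rot":[0.171,-0.216,1.267],"translation":[-3.9,23.2,3],"hand":5},{"delta_rot":[0.171,-0.216,1.267],"translation":[-3.9,23.2,3],"hand":5}]' && python3 -c "
from h import *
inrack();rp(-.068,.115)"
```

```text
time: 32.43
eef_pos: [0.5898, 0.293, 0.2048]
orientation: [1.409, 2.588, -0.194]
force: [0.3, -0.5, -1.7]
opening: 0.0558
grip_force: 40.0
rack coords mm [-65.6   2.  177.4] F rack [-0.1 -0.1 -1.8] open 0.0558 t 32.4
t [-0.46  0.03  6.23] rot [ 0.017 -0.032  0.168] | alt [ 0.047  0.025 -2.973] j6 -0.02 eef [0.5898 0.293  0.2048] time 32.4
```

```bash
python3 -m handwheel '[{"delta_rot":[0.017,-0.032,0.168],"translation":[-0.4,0,0],"hand":5},{"delta_rot":[0.017,-0.032,0.168],"translation":[-0.4,0,3],"hand":5},{"delta_rot":[0.017,-0.032,0.168],"translation":[-0.4,0,6.2],"hand":5},{"delta_rot":[0.017,-0.032,0.168],"translation":[-0.4,0,6.2],"hand":5},{"delta_rot":[0.017,-0.032,0.168],"translation":[-0.4,0,6.2],"hand":5},{"delta_rot":[0.017,-0.032,0.168],"translation":[-0.4,0,6.2],"hand":5}]' && python3 -c "
from h import *
inrack();rp(-.066,.097)
print(cv2.imwrite('pics/r3.png',snap('wrist')['pixels'][...,::-1]))"; python3 rk.py wrist 110 145
```

```text
time: 32.93
eef_pos: [0.5992, 0.2769, 0.1464]
orientation: [1.6, 2.438, -0.21]
force: [-0.1, 0.4, -0.4]
opening: 0.056
grip_force: 40.0
rack coords mm [-68.4  -0.3 116.3] F rack [ 0.5 -0.1 -0.3] open 0.056 t 32.9
t [ 0.23 -0.03  1.93] rot [ 0.001 -0.001  0.005] | alt [ 2.000e-03  1.000e-03 -3.137e+00] j6 0.17 eef [0.5992 0.2769 0.1464] time 32.9
True
12762 [-0.0577 -0.0012] [0.0772 0.0922] 89.9 z [0.1222 0.1231 0.1243] x pct [-0.1022 -0.0126]
back 1895 [-0.0031 -0.0006  0.0705]
```

```bash
python3 -m handwheel '[{"delta_rot":[0,0,0.005],"translation":[0,0,1.2],"hand":5},{"delta_rot":[0,0,0.005],"translation":[0,0,1.9],"hand":5},{"delta_rot":[0,0,0.005],"translation":[0,0,2.05],"hand":5},{"delta_rot":[0,0,0.005],"translation":[0,0,2.15],"hand":5},{"delta_rot":[0,0,0.005],"translation":[0,0,2.15],"hand":5}]' && python3 -c "
from h import *
inrack()"
```

```text
time: 33.45
eef_pos: [0.6012, 0.272, 0.1256]
orientation: [1.606, 2.434, -0.208]
force: [-9.7, 5.2, 27.8]
opening: 0.0557
grip_force: 40.0
rack coords mm [-68.   -0.2  94.8] F rack [ 1.1  6.8 29. ] open 0.0557 t 33.5
```

```bash
python3 -m handwheel '[{"delta_rot":[0,0,0],"translation":[0,0,-0.13],"hand":5},{"delta_rot":[0,0,0],"translation":[0.3,0,-0.13],"hand":5},{"delta_rot":[0,0,0],"translation":[0.6,0,-0.13],"hand":5},{"delta_rot":[0,0,0],"translation":[0.9,0,-0.13],"hand":5},{"delta_rot":[0,0,0],"translation":[1.0,0,-0.13],"hand":5},{"delta_rot":[0,0,0],"translation":[1.1,0,-0.13],"hand":5},{"delta_rot":[0,0,0],"translation":[1.2,0,-0.13],"hand":5},{"delta_rot":[0,0,0],"translation":[1.2,0,-0.13],"hand":5}]' && python3 -c "
from h import *
inrack()"
```

```text
time: 34.12
eef_pos: [0.5973, 0.2822, 0.1227]
orientation: [1.606, 2.433, -0.209]
force: [2.3, -2.0, 11.6]
opening: 0.0558
grip_force: 40.0
rack coords mm [-56.7  -0.6  94.9] F rack [-5.7 -1.4 10.5] open 0.0558 t 34.1
```

```bash
python3 -m handwheel '[{"delta_rot":[0,0,0],"translation":[0.1,0,0],"hand":5},{"delta_rot":[0,0,0],"translation":[0.2,0,0],"hand":5},{"delta_rot":[0,0,0],"translation":[0.3,0,0],"hand":5},{"delta_rot":[0,0,0],"translation":[0.3,0,0],"hand":5}]' && python3 -c "
from h import *
inrack()"
```

```text
time: 34.45
eef_pos: [0.5971, 0.2828, 0.1226]
orientation: [1.605, 2.43, -0.212]
force: [7.9, -18.9, 17.0]
opening: 0.0558
grip_force: 40.0
rack coords mm [-56.1  -0.7  94.9] F rack [-24.2   0.2  11.1] open 0.0558 t 34.5
```

Against the backstop. Release, withdraw, check.

```bash
python3 -m handwheel '[{"delta_rot":[0,0,0],"translation":[-0.25,0,-0.05],"hand":5},{"delta_rot":[0,0,0],"translation":[-0.25,0,-0.05],"hand":8},{"delta_rot":[0,0,0],"translation":[-0.25,0,-0.05],"hand":8},{"delta_rot":[0,0,0],"translation":[-0.25,0,-0.05],"hand":8},{"delta_rot":[0,0,0],"translation":[-0.25,0,-0.05],"hand":8},{"delta_rot":[0,0,0],"translation":[-0.25,0,-4],"hand":8},{"delta_rot":[0,0,0],"translation":[-2,0,-8],"hand":8},{"delta_rot":[0,0,0],"translation":[-5,0,-11],"hand":8},{"delta_rot":[0,0,0],"translation":[-6,0,-12],"hand":8}]' && python3 rk.py wrist 94 110; python3 -c "
from h import *
c=snap('top');W=cloud(c);
for nm,(u0,v0,u1,v1) in dict(Rr=(220,200,275,265)).items():
    q=W[v0:v1,u0:u1].reshape(-1,3);q=q[(q[:,2]>.024)&(q[:,2]<.036)];a=cv2.minAreaRect(q[:,:2].astype(np.float32))
    print(nm,len(q),np.round(a[0]+a[1]+(a[2],),3))
plan([.433,.007,.20],down(84.9)) "
```

```text
time: 35.2
eef_pos: [0.6075, 0.26, 0.2579]
orientation: [1.605, 2.432, -0.204]
force: [0.6, -0.0, -0.5]
opening: 0.08
grip_force: 0.0
6284 [-0.0581 -0.0007] [0.0561 0.1041] 89.8 z [0.1013 0.1022 0.1032] x pct [-0.1089 -0.007 ]
back 1460 [-0.0011 -0.0011  0.1015]
Rr 698 [4.3100e-01 7.0000e-03 5.6000e-02 1.1100e-01 8.4757e+01]
t [-14.44 -25.99   9.53] rot [-0.136  0.238 -1.073] | alt [0.272 0.156 2.048] j6 0.09 eef [0.6074 0.2598 0.2561] time 35.3
```

Snug. Last box.

```bash
python3 -m handwheel '[{"delta_rot":[-0.136,0.238,-1.073],"translation":[-14.4,-26,4],"hand":8},{"delta_rot":[-0.136,0.238,-1.073],"translation":[-14.4,-26,4],"hand":8},{"delta_rot":[-0.136,0.238,-1.073],"translation":[-14.4,-26,4],"hand":8},{"delta_rot":[-0.136,0.238,-1.073],"translation":[-14.4,-26,9.5],"hand":8},{"delta_rot":[-0.136,0.238,-1.073],"translation":[-14.4,-26,9.5],"hand":8},{"delta_rot":[-0.136,0.238,-1.073],"translation":[-14.4,-26,9.5],"hand":8},{"delta_rot":[-0.136,0.238,-1.073],"translation":[-14.4,-26,9.5],"hand":8},{"delta_rot":[-0.136,0.238,-1.073],"translation":[-14.4,-26,9.5],"hand":8},{"delta_rot":[-0.136,0.238,-1.073],"translation":[-14.4,-26,9.5],"hand":8},{"delta_rot":[-0.136,0.238,-1.073],"translation":[-14.4,-26,9.5],"hand":8}]' && python3 -c "
from h import *
plan([.433,.007,.08],down(84.8))"
```

```text
time: 36.13
eef_pos: [0.4275, 0.006, 0.1964]
orientation: [-0.132, -3.128, 0.002]
force: [1.6, 0.6, 0.7]
opening: 0.08
grip_force: 0.0
t [-0.66  0.16 11.63] rot [-0.002 -0.011  0.006] | alt [ 1.700e-02 -3.000e-03 -3.135e+00] j6 -1.61 eef [0.4275 0.006  0.1964] time 36.1
```

```bash
python3 -m handwheel '[{"delta_rot":[0,-0.01,0.006],"translation":[-0.6,0.1,4],"hand":8},{"delta_rot":[0,-0.01,0.006],"translation":[-0.6,0.1,8],"hand":8},{"delta_rot":[0,-0.01,0.006],"translation":[-0.6,0.1,11.6],"hand":8},{"delta_rot":[0,-0.01,0.006],"translation":[-0.6,0.1,11.6],"hand":8},{"delta_rot":[0,-0.01,0.006],"translation":[-0.6,0.1,11.6],"hand":8}]' && python3 -c "
from h import *
plan([.433,.007,.022],down(84.8))"
```

```text
time: 36.55
eef_pos: [0.4346, 0.0082, 0.081]
orientation: [-0.148, -3.137, 0.004]
force: [-0.8, -0.1, 1.1]
opening: 0.0801
grip_force: 0.0
t [ 0.15 -0.12  5.9 ] rot [-0.003 -0.001 -0.003] | alt [-1.000e-03  4.000e-03  3.138e+00] j6 -1.59 eef [0.4346 0.0082 0.081 ] time 36.5
```

```bash
python3 -m handwheel '[{"delta_rot":[0,0,0],"translation":[0.1,-0.1,3],"hand":8},{"delta_rot":[0,0,0],"translation":[0.1,-0.1,5.8],"hand":8},{"delta_rot":[0,0,0],"translation":[0.1,-0.1,5.8],"hand":8},{"delta_rot":[0,0,0],"translation":[0.1,-0.1,5.8],"hand":5},{"delta_rot":[0,0,0],"translation":[0.1,-0.1,5.8],"hand":5},{"delta_rot":[0,0,0],"translation":[0.1,-0.1,5.8],"hand":5},{"delta_rot":[0,0,0],"translation":[0.1,-0.1,5.8],"hand":5},{"delta_rot":[0,0,0],"translation":[0.1,-0.1,5.8],"hand":5}]' 40 && python3 -m handwheel '[{"delta_rot":[0,0,0],"translation":[0,0,-3],"hand":5},{"delta_rot":[0,0,0],"translation":[0,0,-7],"hand":5},{"delta_rot":[0,0,0],"translation":[0,0,-11],"hand":5},{"delta_rot":[0,0,0],"translation":[0,0,-15],"hand":5},{"delta_rot":[0,0,0],"translation":[0,0,-19],"hand":5},{"delta_rot":[0,0,0],"translation":[0,0,-23],"hand":5},{"delta_rot":[0,0,0],"translation":[0,0,-23],"hand":5}]' && python3 -c "
from h import *
rp(-.07,.20)"
```

```text
time: 37.22
eef_pos: [0.4365, 0.0066, 0.0256]
orientation: [0.147, 3.131, -0.005]
force: [-1.1, 2.6, 22.5]
opening: 0.0553
grip_force: 40.0
time: 37.8
eef_pos: [0.437, 0.0072, 0.2616]
orientation: [0.147, 3.123, -0.006]
force: [2.3, -0.5, -0.1]
opening: 0.0561
grip_force: 40.0
t [-12.58  30.13   3.5 ] rot [ 0.146 -0.22   1.065] | alt [ 0.253  0.167 -2.058] j6 -1.59 eef [0.437  0.0072 0.2616] time 37.8
```

```bash
python3 -m handwheel '[{"delta_rot":[0.146,-0.22,1.065],"translation":[-12.6,30,2],"hand":5},{"delta_rot":[0.146,-0.22,1.065],"translation":[-12.6,30,2],"hand":5},{"delta_rot":[0.146,-0.22,1.065],"translation":[-12.6,30,2],"hand":5},{"delta_rot":[0.146,-0.22,1.065],"translation":[-12.6,30,2],"hand":5},{"delta_rot":[0.146,-0.22,1.065],"translation":[-12.6,30,2],"hand":5},{"delta_rot":[0.146,-0.22,1.065],"translation":[-12.6,30,2],"hand":5},{"delta_rot":[0.146,-0.22,1.065],"translation":[-12.6,30,2],"hand":5},{"delta_rot":[0.146,-0.22,1.065],"translation":[-12.6,30,2],"hand":5},{"delta_rot":[0.146,-0.22,1.065],"translation":[-12.6,30,2],"hand":5},{"delta_rot":[0.146,-0.22,1.065],"translation":[-12.6,30,2],"hand":5}]' && python3 -c "
from h import *
inrack();rp(-.071,.147)"
```

```text
time: 38.63
eef_pos: [0.5894, 0.2989, 0.2339]
orientation: [1.591, 2.457, -0.213]
force: [-1.8, -0.3, -2.0]
opening: 0.0557
grip_force: 40.0
rack coords mm [-67.7   0.  207. ] F rack [ 0.9  1.8 -1.8] open 0.0557 t 38.6
t [-0.39  0.02  6.  ] rot [-0.004 -0.01   0.018] | alt [ 0.015 -0.007 -3.124] j6 0.13 eef [0.5894 0.2989 0.2339] time 38.6
```

```bash
python3 -m handwheel '[{"delta_rot":[-0.004,-0.01,0.018],"translation":[-0.35,0,0],"hand":5},{"delta_rot":[-0.004,-0.01,0.018],"translation":[-0.35,0,3],"hand":5},{"delta_rot":[-0.004,-0.01,0.018],"translation":[-0.35,0,6],"hand":5},{"delta_rot":[-0.004,-0.01,0.018],"translation":[-0.35,0,6],"hand":5},{"delta_rot":[-0.004,-0.01,0.018],"translation":[-0.35,0,6],"hand":5}]' && python3 rk.py wrist 140 180 && python3 -c "
from h import *
inrack();rp(-.068,.127)"
```

```text
time: 39.05
eef_pos: [0.5943, 0.2761, 0.1766]
orientation: [1.602, 2.439, -0.219]
force: [0.6, 0.1, -0.4]
opening: 0.0558
grip_force: 40.0
13458 [-0.0634  0.004 ] [0.0784 0.0939] 89.8 z [0.1517 0.1526 0.1541] x pct [-0.1085 -0.0176]
back 1863 [-0.0041 -0.0007  0.1017]
rack coords mm [-75.    3.4 147.3] F rack [ 0.3 -1.4 -1. ] open 0.0557 t 39.1
t [0.7  0.35 2.03] rot [-0.002 -0.     0.004] | alt [ 0.    -0.004 -3.137] j6 0.16 eef [0.5952 0.2769 0.1781] time 39.1
```

```bash
python3 -m handwheel '[{"delta_rot":[0,0,0.004],"translation":[0.4,0.3,1],"hand":5},{"delta_rot":[0,0,0.004],"translation":[0.4,0.3,1.6],"hand":5},{"delta_rot":[0,0,0.004],"translation":[0.4,0.3,1.8],"hand":5},{"delta_rot":[0,0,0.004],"translation":[0.4,0.3,1.9],"hand":5},{"delta_rot":[0,0,0.004],"translation":[0.4,0.3,1.9],"hand":5}]' && python3 -c "
from h import *
inrack()"
```

```text
time: 39.52
eef_pos: [0.5982, 0.2777, 0.158]
orientation: [1.606, 2.435, -0.214]
force: [-3.2, 2.8, 3.7]
opening: 0.0554
grip_force: 40.0
rack coords mm [-70.3   0.2 127.8] F rack [2.8 1.8 4.5] open 0.0554 t 39.5
```

Contact at the expected height. Push back.

```bash
python3 -m handwheel '[{"delta_rot":[0,0,0],"translation":[0.3,0,0.03],"hand":5},{"delta_rot":[0,0,0],"translation":[0.6,0,0.03],"hand":5},{"delta_rot":[0,0,0],"translation":[0.9,0,0.03],"hand":5},{"delta_rot":[0,0,0],"translation":[1.1,0,0.03],"hand":5},{"delta_rot":[0,0,0],"translation":[1.2,0,0.03],"hand":5},{"delta_rot":[0,0,0],"translation":[1.2,0,0.03],"hand":5}]' && python3 -c "
from h import *
inrack()"
```

```text
time: 40.02
eef_pos: [0.5943, 0.288, 0.155]
orientation: [1.605, 2.434, -0.213]
force: [-0.4, -0.4, 7.4]
opening: 0.0558
grip_force: 40.0
rack coords mm [-58.8  -0.2 127.7] F rack [-2.1  0.5  7.1] open 0.0558 t 40.0
```

```bash
python3 -m handwheel '[{"delta_rot":[0,0,0],"translation":[0.15,0,0],"hand":5},{"delta_rot":[0,0,0],"translation":[0.25,0,0],"hand":5},{"delta_rot":[0,0,0],"translation":[0.35,0,0],"hand":5},{"delta_rot":[0,0,0],"translation":[0.35,0,0],"hand":5}]' && python3 -c "
from h import *
inrack()"
```

```text
time: 40.35
eef_pos: [0.5939, 0.289, 0.1547]
orientation: [1.605, 2.431, -0.216]
force: [4.5, -17.0, 11.9]
opening: 0.0557
grip_force: 40.0
rack coords mm [-57.7  -0.2 127.7] F rack [-19.9   2.5   7. ] open 0.0557 t 40.4
```

```bash
python3 -m handwheel '[{"delta_rot":[0,0,0],"translation":[-0.25,0,-0.03],"hand":5},{"delta_rot":[0,0,0],"translation":[-0.25,0,-0.03],"hand":8},{"delta_rot":[0,0,0],"translation":[-0.25,0,-0.03],"hand":8},{"delta_rot":[0,0,0],"translation":[-0.25,0,-0.03],"hand":8},{"delta_rot":[0,0,0],"translation":[-0.25,0,-0.03],"hand":8},{"delta_rot":[0,0,0],"translation":[-0.25,0,-4],"hand":8},{"delta_rot":[0,0,0],"translation":[-2,0,-8],"hand":8},{"delta_rot":[0,0,0],"translation":[-5,0,-11],"hand":8},{"delta_rot":[0,0,0],"translation":[-8,0,-12],"hand":8},{"delta_rot":[0,0,0],"translation":[-8,0,-12],"hand":8}]' && python3 rk.py wrist 124 144; python3 -c "
from h import *
c=snap('top');W=cloud(c)
k=W[(W[...,2]>.148)&(W[...,2]<.17)&(abs(W[...,0]-.663)<.02)&(W[...,1]>-.09)&(W[...,1]<.1)]
print('knob',len(k),np.median(k,0))
a=snap('wrist')['pixels'][...,::-1];b=snap('side')['pixels'][180:340,100:320,::-1]
cv2.imwrite('pics/f.png',np.hstack([cv2.resize(a,(400,300)),cv2.resize(b,(400,300))]))"
```

```text
time: 41.18
eef_pos: [0.6139, 0.2462, 0.295]
orientation: [1.607, 2.429, -0.206]
force: [-0.3, -1.2, 0.3]
opening: 0.0798
grip_force: 0.0
6719 [-0.0581 -0.0006] [0.056 0.104] 89.9 z [0.1332 0.1342 0.1351] x pct [-0.1089 -0.0069]
back 494 [-0.0009 -0.0347  0.0779]
knob 31 [ 0.66306787 -0.07197071  0.1581067 ]
```

View pics/f.png

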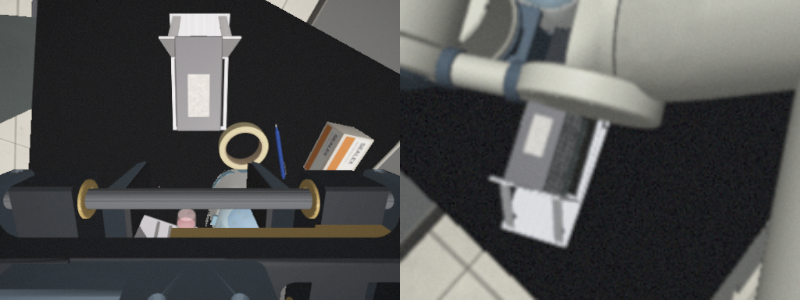

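The stack is square and flush at (200,85) in the left half. The top is at 134 mm as expected, and the gate is shut.

```bash
python3 -c "
from rig import r
print(r.finish_job())"
```

```text
the job is handed in; nothing more can be done
None
```

I handed the job in, though no verdict came back: the gate is shut, three canisters went into the tray's well, and the tray and all three boxes are stacked squarely against the backstop; the bystanders were not touched as far as I know (not measured at the end).

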